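Clamp down the sterilizer lid crosswise

TASK

Close up the small steam sterilizer by drawing its lid down evenly with its four T-bar nuts, which are started but still loose. Working crosswise (one nut, the one straight opposite, then the other two), turn them clockwise in two rounds: first only until each bears lightly on the lid, about 0.15 N·m, then in the same cross pattern until each is snug at about 0.45 N·m, never forcing one. Let go at the end and leave the other things on the trolley where they are.

Things in the scene. Friction and masses are not known exactly. Their poses are not given: they have to be found in the camera images.
- pot: The sterilizer: aluminium pot 182 mm across on a white heater base, fixed on the trolley; bakelite side handles at +y and -y (85 mm up, reaching 119 mm from the axis), heat dial at -x. Origin: centre of the underside, z up. The lid rests on its rubber seal, 133.5 mm up. Four upright eye bolts at radius 95 mm carry nuts 1 to 4, at 45, 135, 225 and 315 deg from its x axis.
- lid: The loose lid, 0.9 kg, lying level on the seal: aluminium disc 172 mm across with four slotted ears on which the nuts bear. Origin: centre of its underside. The ears' upper faces are 10 mm above the origin; a low dome (18 mm) carries gauge, vent cock and safety valve, up to 48 mm above the origin and within 37 mm of the axis.
- nut1: Steel T-bar nut, opposite nut 3; all four alike. Origin: centre of its bearing face (28 mm across), on the bolt axis; z up. Cross bar with black grips along its own x: 84 mm long, 11 mm thick (own y), from 26 to 38 mm above the origin; hub 21 mm across, 44 mm high. Turn it by pushing an arm of the bar or gripping the bar. Clockwise from above it goes down, 6 mm a turn; drag while free 0.02 N·m.
- nut2: T-bar nut as nut 1, opposite nut 4. Each nut starts 0.2 to 0.8 mm clear of its ear, and its bolt has up to 0.75 mm of play in its eye: until that is taken up the nut touches but still turns with some 0.05 N·m. Then the torque rises steeply, about 0.4 N·m per further radian. Mostly 0.6 to 2.0 rad from the start to 0.15 N·m (each nut differs), then 0.5 to 1.2 rad more to 0.45 N·m.
- nut3: T-bar nut as nut 1, opposite nut 1. The torque that turns any nut clockwise is about 8 N·mm for each newton with which it bears on the lid (7 to 10 with its friction): 0.15 N·m is about 19 N, 0.45 N·m about 56 N. It is felt in full only while the nut is turning, and fades when it stands: pushing the bar 34 mm from the axis takes 4.4 N for 0.15 N·m and 13 N for 0.45 N·m.
- nut4: T-bar nut as nut 1, opposite nut 2. Tightening one pair of opposite nuts takes up to about 10 N off the other pair. Every nut stays where it is left, and the bolts do not turn.
- sharps_bin: Bystander: yellow sharps bin, 164 mm across, 163 mm high. Origin: centre of the underside.
- rub_bottle: Bystander: white hand-rub bottle with pump, 50 x 80 x 177 mm. Origin: centre of the underside.
- tray: Bystander: steel instrument tray, 130 x 210 x 28 mm, with forceps in it. Origin: centre of the underside.
- tape_roll: Bystander: roll of tape with orange flanges, 72 mm across, 24 mm high. Origin: centre of the underside.
Mind the look-alikes: they are no part of the job. There is more than one size of the lid; the job needs the smaller.

How it is judged:
By the outcome, as a careful person would: the job done as asked, in the order asked, and still so for the second after the job is handed in, with the robot touching nothing.
It also fails if it takes over 72 s, if anything falls off the work surface, if the arm or the gripper's body presses on something with over 40 N, if the wrist force passes 120 N, or if a joint passes its speed limit or range.

ROBOT

A 7-joint arm with a two-finger parallel gripper is mounted at the origin on the work surface. World frame = base frame: x ahead of the robot, y to its left, z up, the work surface at z = 0. Lengths are in mm, angles in degrees, forces in N, time in s.
With the tool pointing down it reaches from about 400 to 900 mm from the base axis. Payload 5.5 kg.
Tool frame: the origin (TCP) lies midway between the tips of the shut fingers; the grasp point (between the pads) lies 19 mm behind it; z points along the fingers, y is the direction in which the jaws open and shut (so a half turn about z gives the same grasp; the last joint's range is limited). The gripper opens to 85 mm and grips with 20 to 120 N. Pads are 22 mm wide; open, the fingers measure 114 mm over their backs; the gripper's body (76 mm by 85 mm) begins 54 mm behind the grasp point. The pads swing forward as they close: fully open they stand 13 mm farther back than shut.
Start: joints at [-52.815, 28.699, -24.465, 88.831, 12.651, 65.22, -12.049], TCP at [244.558, 602.238, 231.31] pointing down, gripper open.
Joint ranges: [-164.97, 164.97], [-17.58, 116.51], [-87.97, 89.64], [11.32, 138.91], [-80.73, 260.73], [10.89, 115.49], [-147.41, 147.41]. Speed limits (degrees/s): [147.25, 147.25, 180, 180, 180, 180, 180].

INTERFACE

Orientations are given as [roll, pitch, yaw] about the fixed x, y, z axes, in that order (R = Rz(yaw) Ry(pitch) Rx(roll)).
In Python, from plant import monitor, eyes, job gives the robot as it stands.
- The arm moves only by the tool step_arm, never from a script. Its argument "steps" is a list of rows, each a list of 5 numbers: the opening, from 0 (shut) to 1 (fully open), then the shift along the tool's x, y, z in m, then the turn about the tool's z in degrees. In form: [[claw, dx, dy, dz, twist], ...]. A call has 1 to 20 rows; each row shifts and turns the commanded pose from where the row before left it, along the tool's axes as they then stand; what a row does not reach is not made up. A row lasts 1/12 s, in which the tool goes at most 41.7 mm and 7.16 degrees, less where a joint would pass 70% of its speed; a pose out of reach is approached as far as the arm can. A call with a gripper value outside its range is refused whole. The fingers move at their own pace and stop on an object; "force" is the grip in N (left out, the last holds). Time passes only in rows, so rows that do not move let the fingers close. It gives the time, the measured TCP pose, the force and the opening at its end, in the units of the state.
- monitor.sense(): the state, without advancing time (a new reading comes with each control period).
- eyes.camera(name): name is "scene" or "top"; returns (picture, depth): 480x640x3 uint8, red, green, blue; 480x640 float32, mm along the optical axis (not along the pixel's ray), 0 where there is no reading.
- eyes.camera_model(name): a dict with "fovy" (degrees; the focal length in pixels is half the picture's height over the tangent of half this angle, whatever the lens; pixels are square), "cx", "cy" (the principal point, pixels), "R" (3x3) and "t" (3): a world point X has camera coordinates R X + t. Camera axes: x right, y down, z forward; pixel columns grow to the right and rows downward; lengths in mm; the calibration is good to about 2 mm. A picture is of the moment at which its call begins. camera_model takes no time and is no camera call.
- job.job_done(): hands the job in, once; it reports no verdict.
The state is a dict: "t": time; "joint_positions": joint angles; "dq": joint speeds; "effort": joint torques, N m; "position": TCP position; "eef_rot": TCP orientation; "force": force on the tool from outside, world axes, zero at the start; "torque": the same for the moment, N m; "grip_width": finger opening in mm.
Only numpy, scipy, OpenCV 4.12 (cv2) and the standard library are available. Lean on these libraries where they do the work, as an engineer would, in place of code of your own. Each camera call takes 0.05 s, during which the arm holds its last target.

## Working session

There is one attempt and no reset: what is moved stays moved. The work goes in short steps, Python scripts to look and compute and a tool call to move; the robot and the scene stay as the last step left them, time stands still between calls to the robot, and variables do not carry over. Pictures are saved under pics/ and viewed, and the job is handed in when it is done.

Besides the shell and the picture viewer there is one more tool, called after "Call:" as a command line: name --pt "numbers of a row" for each row, then --argument value for the rest. step_arm: Moves the arm, as the interface text tells. Its arguments: {"type":"object","properties":{"steps":{"type":"array","items":{"type":"array","items":{"type":"number"}}},"force":{"type":"number"}},"required":["steps"]}

```bash
ls; mkdir -p pics
cat > h.py <<'E'
import sys; sys.path.insert(0,'.')
import numpy as np, cv2
from plant import monitor, eyes, job
def snap(n,tag):
    p,d=eyes.camera(n); cv2.imwrite(f'pics/{tag}.png',p[:,:,::-1]); np.savez(f'pics/{tag}.npz',p=p,d=d); return p,d
def cam(n):
    m=eyes.camera_model(n); f=240/np.tan(np.radians(m['fovy'])/2); return f,m['cx'],m['cy'],np.array(m['R']),np.array(m['t']),m
def toplane(n,u,v,z):
    f,cx,cy,R,t,_=cam(n); d=R.T@np.array([(u-cx)/f,(v-cy)/f,1]); o=-R.T@t; return o+d*(z-o[2])/d[2]
def fromdepth(n,u,v,dep):
    f,cx,cy,R,t,_=cam(n); return R.T@(np.array([(u-cx)/f*dep,(v-cy)/f*dep,dep])-t)
def proj(n,X):
    f,cx,cy,R,t,_=cam(n); c=R@np.array(X)+t; return f*c[0]/c[2]+cx,f*c[1]/c[2]+cy
E
python3 - <<'E'
from h import *
for n in('scene','top'): snap(n,n+'0'); print(n,eyes.camera_model(n))
print(monitor.sense())
E
```

```text
pics
scene {'fovy': 52.31362446049998, 'cx': 317.39100080475305, 'cy': 249.8293779385892, 'R': array([[ 0.87867595,  0.47738598, -0.00558545],
       [ 0.34270452, -0.63884038, -0.68879356],
       [-0.3323886 ,  0.60331218, -0.72493602]]), 't': array([-440.88296684,  -99.30292166, 1544.02782023])}
top {'fovy': 57.80861707441098, 'cx': 324.6063005104508, 'cy': 237.89012094782876, 'R': array([[ 0.01737566, -0.99976749,  0.01276948],
       [-0.99643325, -0.01836966, -0.08236096],
       [ 0.08257638, -0.01129286, -0.99652075]]), 't': array([  6.85444182, 539.8210813 , 941.27903181])}
{'t': 0.1, 'joint_positions': array([-52.81616511,  28.74918614, -24.45340443,  88.88660717,
        12.65214975,  65.21904682, -12.05082312]), 'dq': array([-0.09787485, -0.02162474, -0.09205126, -0.15610936, -0.12038303,
        0.13198   , -0.03664412]), 'effort': array([-1.26738436e-02, -5.70813990e+01, -5.83948731e+00, -2.81750304e+01,
        1.04126855e-02,  5.59021559e-03,  7.07801689e-06]), 'position': array([244.395726  , 601.62359741, 230.34533599]), 'eef_rot': array([-1.79898621e+02, -2.23940064e-03,  1.57897635e+02]), 'force': array([ 0.48816131,  0.01162647, -0.22881272]), 'torque': array([ 0.03818861, -0.02714955, -0.03103984]), 'grip_width': 85.18364007730744}
```

View pics/scene0.png

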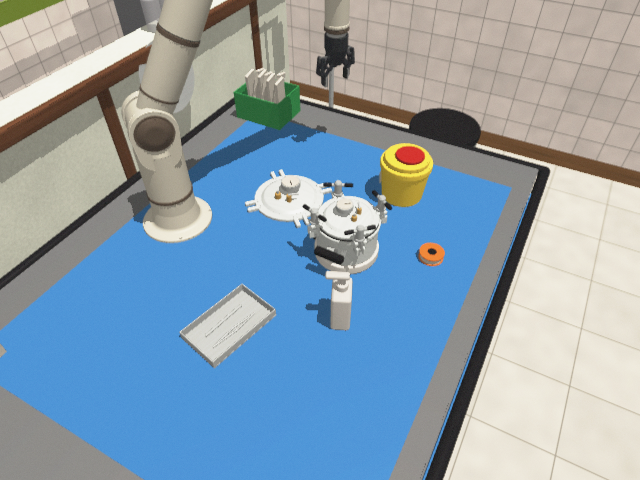

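View pics/top0.png

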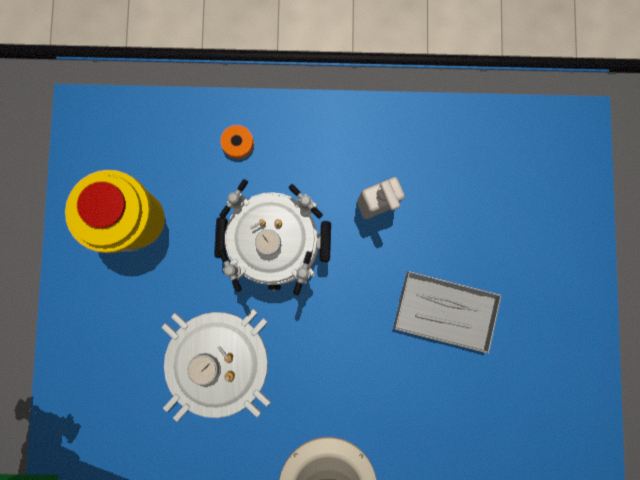

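Candidates: the lid on the pot with its four T-bar nuts (top pixel 270,238), and the loose larger lid on the trolley (215,365), which has no nuts. The description picks out the one on the pot; I'll check it in a close crop.

Run:
```python
from h import *
p=np.load('pics/top0.npz')['p']; d=np.load('pics/top0.npz')['d']
c=p[160:310,195:350]; cv2.imwrite('pics/crop0.png',cv2.resize(c,None,fx=5,fy=4*1.25/1.25,interpolation=cv2.INTER_CUBIC)[:,:,::-1])
hsv=cv2.cvtColor(p,cv2.COLOR_RGB2HSV)
m=(hsv[:,:,2]<50).astype(np.uint8); m[:160]=0;m[310:]=0;m[:,:195]=0;m[:,350:]=0
n,l,s,ce=cv2.connectedComponentsWithStats(m)
for i in range(1,n):
    if s[i,4]<8: continue
    u,v=ce[i]; ys,xs=np.where(l==i); dd=np.median(d[l==i])
    print(s[i],ce[i].round(1),dd.round(0),fromdepth('top',u,v,dd).round(1))
for (u,v) in [(235,200),(305,202),(304,272),(232,270),(270,242),(255,215)]:
    print(u,v,d[v,u],fromdepth('top',u,v,d[v,u]).round(1))
```

```text
[238 180   9  11  50] [242.3 185.1] 810.0 [622.3 173.6 180.8]
[290 185   9  10  46] [293.8 189.4] 812.0 [616.2  77.3 180.3]
[215 206  15  56 439] [221.1 235.4] 888.0 [534.7 228.9  95.6]
[311 208  11  10  55] [316.1 212.2] 809.0 [574.2  34.9 180.3]
[320 222  11  40 355] [324.9 241.8] 891.0 [525.7  16.7  93.9]
[304 252   7  12  50] [307.4 257.8] 802.0 [489.2  49.4 180.2]
[233 279   9  13  71] [236.6 285.2] 796.0 [436.6 177.9 179.7]
[293 282   9  13  74] [297.1 288.4] 797.0 [432.8  67.2 180. ]
[268 285  13   5  54] [274.4 286.7] 947.0 [430.4 124.1  28.3]
235 200 803.397 [593.3 185.2 185.4]
305 202 803.30066 [591.8  55.8 186.9]
304 272 792.3728 [462.9  54.9 187.2]
232 270 792.72876 [464.2 186.2 185.4]
270 242 805.42847 [517.2 119.3 177.8]
255 215 841.362 [571.3 153.4 145.9]
```

View pics/crop0.png

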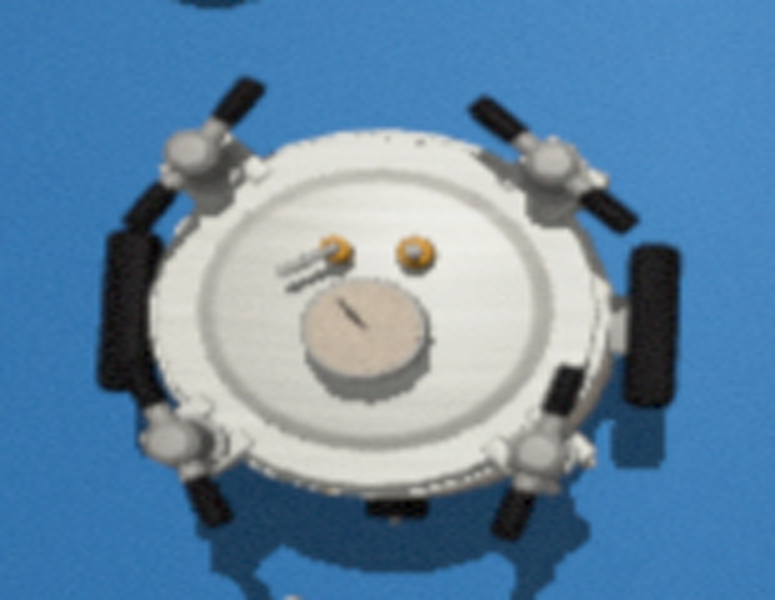

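The crop shows the pot's lid carrying the four nuts (pixels about 234,191; 305,201; 303,273; 230,270), so that is the lid to close. The loose lid has bare ears and is the look-alike. I'll check my estimated nut centres and bar angles in both views.

```bash
python3 - <<'E'
from h import *
c=np.array([529.2,124.4]);y=np.radians(-0.9)
N={}
for i,a in enumerate([45,135,225,315]): N[i+1]=c+95*np.array([np.cos(np.radians(a)+y),np.sin(np.radians(a)+y)])
ang={1:-34,2:29,3:-17.5,4:45.3}
print({k:v.round(1) for k,v in N.items()})
for n,(x0,x1,y0,y1) in {'top':(195,350,160,310),'scene':(285,415,165,295)}.items():
    p=np.load(f'pics/{n}0.npz')['p']; im=cv2.resize(p[y0:y1,x0:x1],None,fx=4,fy=4,interpolation=cv2.INTER_CUBIC)[:,:,::-1].copy()
    for k in N:
        def P(X): u,v=proj(n,X); return int((u-x0+.5)*4),int((v-y0+.5)*4)
        cv2.circle(im,P([*N[k],188]),3,(0,0,255),-1)
        a=np.radians(ang[k]); e=np.array([np.cos(a),np.sin(a)])*42
        cv2.line(im,P([*(N[k]-e),182]),P([*(N[k]+e),182]),(0,255,0),1)
    cv2.imwrite(f'pics/ov_{n}.png',im)
E
python3 -c "
import cv2,numpy as np
a=cv2.imread('pics/ov_top.png');b=cv2.imread('pics/ov_scene.png')
a=cv2.resize(a,None,fx=.64,fy=.64) if 0 else a
print(a.shape,b.shape)"
```

```text
{1: array([597.4, 190.5]), 2: array([463.1, 192.6]), 3: array([461. ,  58.3]), 4: array([595.3,  56.2])}
(600, 620, 3) (520, 520, 3)
```

View pics/ov_top.png

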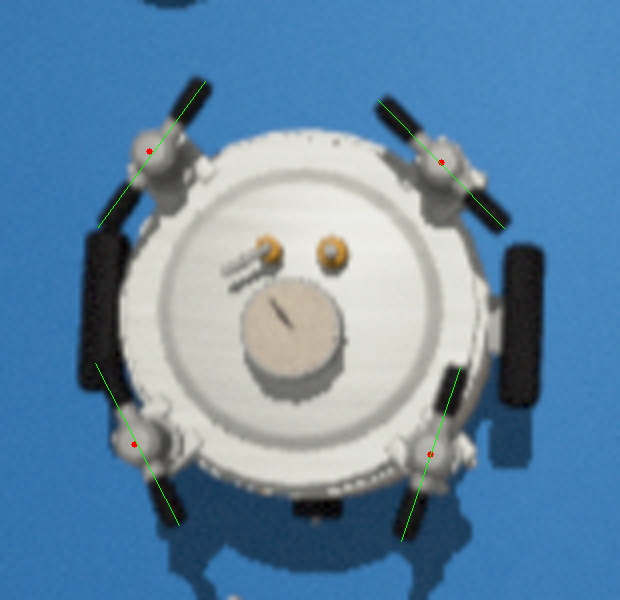

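View pics/ov_scene.png

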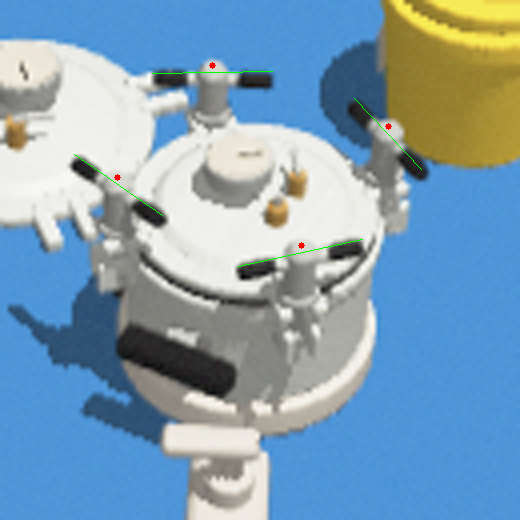

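The dots sit about 1.5 px off the hub centres, probably a shading bias. Repeating the measurement from depth, which does not depend on lighting.

Run:
```python
from h import *
N={1:(597.4,190.5),2:(463.1,192.6),3:(461,58.3),4:(595.3,56.2)}
for n in('top','scene'):
    d=np.load(f'pics/{n}0.npz')['d']; f,cx,cy,R,t,_=cam(n)
    v,u=np.mgrid[:480,:640]; C=np.stack([(u-cx)/f*d,(v-cy)/f*d,d],-1).reshape(-1,3)-t; W=(C@R); 
    Q=[]
    for k,c in N.items():
        r=np.hypot(W[:,0]-c[0],W[:,1]-c[1]); 
        s=W[(W[:,2]>171)&(W[:,2]<196)&(r<48)]; rr=np.hypot(*(s[:,:2]-c).T)
        h=s[(s[:,2]>184)&(rr<18)]; ux=None
        xy=s[:,:2]; hm=(h[:,:2].min(0)+h[:,:2].max(0))/2
        g=s[np.abs(rr)>17][:,:2]; e=np.linalg.svd(g-g.mean(0))[2][0]; pr=(g-h[:,:2].mean(0))@e
        A=g[pr>0];B=g[pr<0]; nrm=np.array([-e[1],e[0]])
        print(n,k,len(h),'hub mean',h[:,:2].mean(0).round(1),'mid',hm.round(1),'zmax',s[:,2].max().round(1),'bar mid of ends',((A.mean(0)+B.mean(0))/2).round(1),'extent',((g@e).max()-(g@e).min()).round(1),'ctr',(e*((g@e).max()+(g@e).min())/2+nrm*np.median(g@nrm)).round(1),'ang',(np.degrees(np.arctan2(*(A.mean(0)-B.mean(0))[::-1]))%180).round(1))
        Q.append(h[:,:2].mean(0))
    Q=np.array(Q); print('c',Q.mean(0).round(1), 'x',np.degrees(np.arctan2(*((Q[0]+Q[3]-Q[1]-Q[2])[::-1]))).round(2), 'r',np.hypot(*(Q-Q.mean(0)).T).round(1))
```

```text
top 1 74 hub mean [598.5 189.9] mid [598.8 189.9] zmax 190.5 bar mid of ends [597.5 190.1] extent 83.9 ctr [598.4 189.3] ang 148.3
top 2 83 hub mean [464.6 192.6] mid [464.2 192.7] zmax 189.6 bar mid of ends [464.3 191.7] extent 83.3 ctr [465.1 192. ] ang 26.2
top 3 86 hub mean [462.3  58.9] mid [462.8  58.6] zmax 189.6 bar mid of ends [461.6  58.6] extent 83.3 ctr [462.3  58.3] ang 162.8
top 4 83 hub mean [595.9  56.3] mid [596.1  55.9] zmax 189.5 bar mid of ends [595.8  56. ] extent 83.7 ctr [596.   56.3] ang 45.0
c [530.3 124.4] x -1.13 r [94.5 94.7 94.4 94.6]
scene 1 34 hub mean [599.1 185.8] mid [597.4 186.7] zmax 193.0 bar mid of ends [598. 187.] extent 83.9 ctr [598.3 186.5] ang 148.6
scene 2 32 hub mean [466.1 188.3] mid [466.5 189. ] zmax 194.8 bar mid of ends [465.2 188.3] extent 81.7 ctr [465.  187.9] ang 25.8
scene 3 36 hub mean [464.6  53.4] mid [465.8  55.3] zmax 192.7 bar mid of ends [462.6  54.6] extent 84.3 ctr [461.1  54.2] ang 163.7
scene 4 40 hub mean [597.4  52.1] mid [597.5  52.3] zmax 192.2 bar mid of ends [597.7  52.8] extent 83.5 ctr [597.4  51.7] ang 45.5
c [531.8 119.9] x -0.8 r [94.2 94.8 94.6 94.3]
```

Depth puts the nuts on a 94.5 mm circle (95 expected) with bars 84 mm long and tops near z 189, all as they should be. The two views average to a pot centre of (530.6, 122.8) and a yaw of −1°.

I'll straddle each bar with the part-open fingers centred on the hub and drive both arms with a pure twist. First the arm goes above nut 1.

Call:
step_arm --pt "0.7 -0.0242 -0.0125 0 0" --pt "0.7 -0.0242 -0.0125 0 0" --pt "0.7 -0.0242 -0.0125 0 0" --pt "0.7 -0.0242 -0.0125 0 0" --pt "0.7 -0.0242 -0.0125 0 0" --pt "0.7 -0.0242 -0.0125 0 0" --pt "0.7 -0.0242 -0.0125 0 0" --pt "0.7 -0.0242 -0.0125 0 0" --pt "0.7 -0.0242 -0.0125 0 0" --pt "0.7 -0.0242 -0.0125 0 0" --pt "0.7 -0.0242 -0.0125 0 0" --pt "0.7 -0.0242 -0.0125 0 0" --pt "0.7 -0.0242 -0.0125 0 0" --pt "0.7 -0.0242 -0.0125 0 0" --pt "0.7 -0.0242 -0.0125 0 0" --pt "0.7 -0.0242 -0.0125 0 0" --pt "0.7 -0.0242 -0.0125 0 0" --pt "0.7 -0.0242 -0.0125 0 0" --pt "0.7 -0.0242 -0.0125 0 0" --pt "0.7 -0.0242 -0.0125 0 0"

```text
t: 1.77
position: [599.3, 187.2, 230.8]
eef_rot: [-180.0, -0.0, 157.9]
force: [0.4, -0.1, 0.0]
grip_width: 60.0
```

```bash
cat > st.py <<'E'
from h import *
s=monitor.sense(); P=s['position'];psi=s['eef_rot'][2]
print('t',round(s['t'],2),'P',P.round(1),'rot',s['eef_rot'].round(1),'j',s['joint_positions'].round(0),'dq7',s['dq'][6].round(1),'F',s['force'].round(1),'T',s['torque'].round(3),'w',round(s['grip_width'],1),'jaw',round((psi-90)%180,1))
if len(sys.argv)>2:
    d=np.array([float(sys.argv[1]),float(sys.argv[2])])-P[:2]; a=np.radians(psi)
    print('dx',round(d@[np.cos(a),np.sin(a)],1),'dy',round(d@[np.sin(a),-np.cos(a)],1))
E
python3 st.py 598.9 188.8
```

```text
t 1.77 P [599.3 187.2 230.8] rot [-180.    -0.   157.9] j [ -9.  25. -15.  92.   7.  63.  42.] dq7 29.2 F [ 0.4 -0.1  0. ] T [ 0.009 -0.03  -0.022] w 60.0 jaw 67.9
dx 1.0 dy 1.3
```

Call:
step_arm --pt "0.7 0.0006 0.0011 0 6" --pt "0.7 0 0 0 6"

```text
t: 1.93
position: [599.9, 186.7, 230.4]
eef_rot: [-179.9, -0.0, 145.4]
force: [0.5, 1.2, 0.0]
grip_width: 59.7
```

```bash
python3 st.py 598.9 188.8
```

```text
t 1.93 P [599.9 186.7 230.4] rot [-179.9   -0.   145.4] j [-10.  25. -12.  92.   6.  63.  31.] dq7 -67.2 F [0.5 1.2 0. ] T [ 0.102 -0.009  0.083] w 59.7 jaw 55.4
dx 2.0 dy 1.2
```

Call:
step_arm --pt "0.7 0.002 0.0012 0.01 5" --pt "0.7 0 0 0.011 5" --pt "0.7 0 0 0.011 5" --pt "0.7 0 0 0.011 5" --pt "0.7 0 0 0.011 5" --pt "0.7 0 0 0.011 5" --pt "0.7 0 0 0.009 0" --pt "0.7 0 0 0 0" --pt "0.7 0 0 0 0"

```text
t: 2.68
position: [597.2, 191.7, 156.6]
eef_rot: [-179.9, -0.0, 116.1]
force: [0.1, -0.3, -0.8]
grip_width: 60.0
```

```bash
python3 st.py 598.9 188.8;python3 -c "
from h import *
for n,x,y in(('top',170,140),('scene',280,130)):
    p,d=snap(n,n+'1'); cv2.imwrite(f'pics/c_{n}1.png',cv2.resize(p[y:y+160,x:x+190],None,fx=3,fy=3)[:,:,::-1])
a=cv2.imread('pics/c_top1.png');b=cv2.imread('pics/c_scene1.png');cv2.imwrite('pics/c1.png',cv2.resize(np.hstack([a,b]),(800,337)))"
```

```text
t 2.68 P [597.2 191.7 156.6] rot [-179.9   -0.   116.1] j [-16.  29.  -6.  96.   4.  55.   3.] dq7 -0.5 F [ 0.1 -0.3 -0.8] T [ 0.033 -0.021 -0.027] w 60.0 jaw 26.1
dx -3.4 dy 0.2
```

View pics/c1.png

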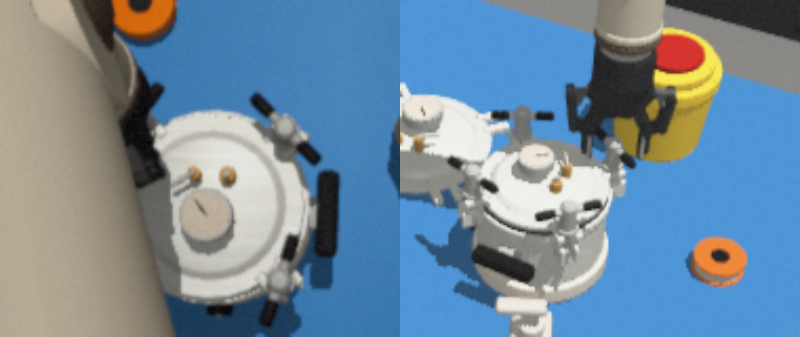

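```bash
python3 -c "
from h import *
p=np.load('pics/scene1.npz')['p']; cv2.imwrite('pics/z1.png',cv2.resize(p[150:250,340:440],None,fx=6,fy=6,interpolation=cv2.INTER_CUBIC)[:,:,::-1])"
```

```text
(no output)
```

View pics/z1.png

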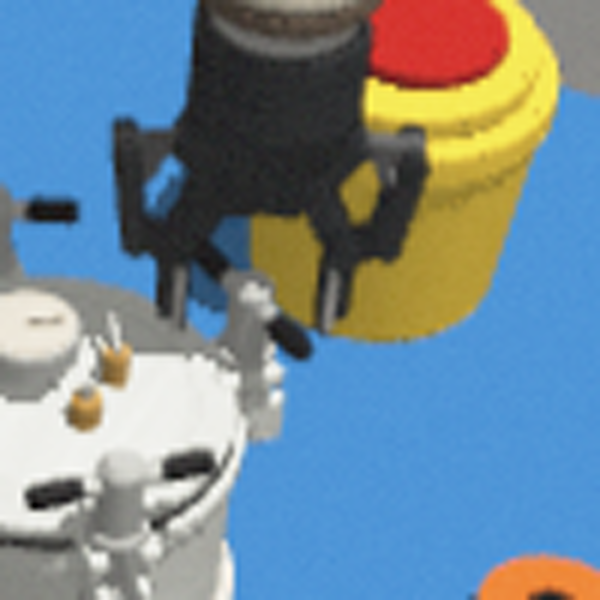

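The scene crop shows the fingers on either side of nut 1's hub (fingers at 172,300 and 330,300, hub at 252,290), with the bar between them. Correcting the 3.4 mm offset, then turning clockwise.

Call:
step_arm --pt "0.7 -0.0034 0.0002 0 4" --pt "0.7 0 0 0 5" --pt "0.7 0 0 0 4" --pt "0.7 0 0 0 4" --pt "0.7 0 0 0 4" --pt "0.7 0 0 0 4" --pt "0.7 0 0 0 4"

```text
t: 3.37
position: [600.1, 189.0, 158.4]
eef_rot: [179.9, -0.0, 86.8]
force: [-0.3, 0.1, -0.6]
grip_width: 60.3
```

```bash
python3 st.py 598.9 188.8
```

```text
t 3.37 P [600.1 189.  158.4] rot [179.9  -0.   86.8] j [-20.  29.   0.  96.  -0.  55. -23.] dq7 -42.5 F [-0.3  0.1 -0.6] T [-0.227  0.069  0.037] w 60.3 jaw 176.8
dx -0.2 dy -1.1
```

Call:
step_arm --pt "0.7 0 0 0 3" --pt "0.7 0 0 0 3" --pt "0.7 0 0 0 3" --pt "0.7 0 0 0 3"

```text
t: 3.7
position: [599.9, 188.6, 158.2]
eef_rot: [180.0, -0.0, 74.8]
force: [0.4, -1.3, -1.0]
grip_width: 59.8
```

```bash
python3 st.py 598.9 188.8
```

```text
t 3.7 P [599.9 188.6 158.2] rot [180.   -0.   74.8] j [-22.  29.   3.  97.  -2.  55. -34.] dq7 -31.9 F [ 0.4 -1.3 -1. ] T [-0.19   0.079  0.06 ] w 59.8 jaw 164.8
dx -0.1 dy -1.0
```

Call:
step_arm --pt "0.7 0 0 0 3" --pt "0.7 0 0 0 3" --pt "0.7 0 0 0 3" --pt "0.7 0 0 0 3"

```text
t: 4.03
position: [599.8, 188.6, 158.1]
eef_rot: [180.0, -0.0, 62.8]
force: [-0.4, -1.3, -0.8]
grip_width: 59.7
```

```bash
python3 st.py;python3 st.py
```

```text
t 4.03 P [599.8 188.6 158.1] rot [180.   -0.   62.8] j [-24.  29.   6.  97.  -3.  55. -44.] dq7 -31.8 F [-0.4 -1.3 -0.8] T [-0.168  0.049  0.039] w 59.7 jaw 152.8
t 4.03 P [599.8 188.6 158.1] rot [180.   -0.   62.8] j [-24.  29.   6.  97.  -3.  55. -44.] dq7 -31.8 F [-0.4 -1.3 -0.8] T [-0.168  0.049  0.039] w 59.7 jaw 152.8
```

Call:
step_arm --pt "0.7 0 0 0 3" --pt "0.7 0 0 0 3" --pt "0.7 0 0 0 3" --pt "0.7 0 0 0 3"

```text
t: 4.37
position: [599.7, 188.7, 158.1]
eef_rot: [180.0, -0.0, 50.8]
force: [-1.7, -1.1, -0.7]
grip_width: 59.9
```

```bash
python3 st.py
```

```text
t 4.37 P [599.7 188.7 158.1] rot [180.   -0.   50.8] j [-26.  29.   8.  97.  -5.  55. -55.] dq7 -31.9 F [-1.7 -1.1 -0.7] T [-0.169  0.101  0.01 ] w 59.9 jaw 140.8
```

Call:
step_arm --pt "0.7 0 0 0 3" --pt "0.7 0 0 0 3" --pt "0.7 0 0 0 3"

```text
t: 4.62
position: [599.6, 188.8, 158.1]
eef_rot: [180.0, -0.0, 41.8]
force: [-0.9, 0.0, -0.3]
grip_width: 59.9
```

```bash
python3 st.py
```

```text
t 4.62 P [599.6 188.8 158.1] rot [180.   -0.   41.8] j [-28.  29.  10.  97.  -6.  55. -63.] dq7 -31.8 F [-0.9  0.  -0.3] T [-0.116  0.083 -0.011] w 59.9 jaw 131.8
```

```bash
python3 -c "
from h import *
p,d=snap('scene','scene2'); cv2.imwrite('pics/z2.png',cv2.resize(p[150:250,340:440],None,fx=6,fy=6,interpolation=cv2.INTER_CUBIC)[:,:,::-1])"; python3 st.py
```

```text
t 4.67 P [599.7 188.9 158. ] rot [180.   -0.   41.6] j [-28.  29.  10.  97.  -6.  55. -63.] dq7 6.3 F [0.2 0.  0.6] T [-0.091  0.174  0.003] w 59.6 jaw 131.6
```

View pics/z2.png

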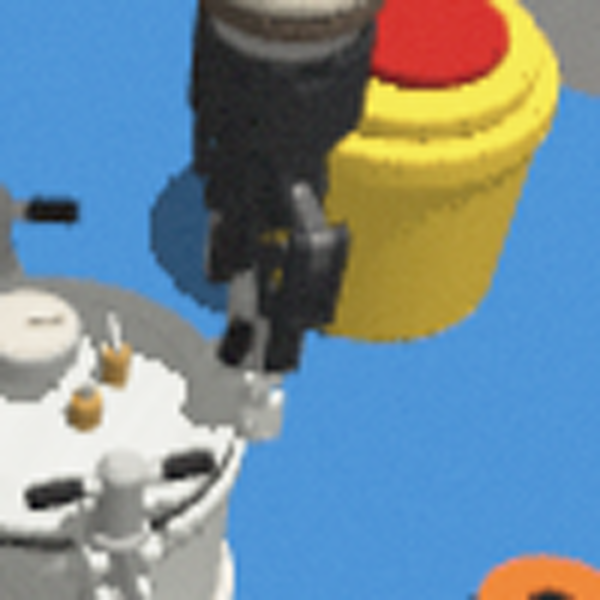

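The bar has turned with the fingers (its near grip is now at 235,340), so the drive works. Continuing.

Call:
step_arm --pt "0.7 0 0 0 3" --pt "0.7 0 0 0 3" --pt "0.7 0 0 0 3" --pt "0.7 0 0 0 3"

```text
t: 5.0
position: [599.6, 188.9, 157.9]
eef_rot: [-180.0, -0.0, 29.9]
force: [-1.2, -0.2, -0.8]
grip_width: 59.7
```

```bash
python3 st.py
```

```text
t 5.0 P [599.6 188.9 157.9] rot [-180.    -0.    29.9] j [-30.  29.  13.  97.  -8.  55. -74.] dq7 -31.7 F [-1.2 -0.2 -0.8] T [-0.125  0.165  0.079] w 59.7 jaw 119.9
```

Call:
step_arm --pt "0.7 0 0 0 3" --pt "0.7 0 0 0 3"

```text
t: 5.17
position: [599.5, 189.0, 157.9]
eef_rot: [-180.0, -0.0, 23.9]
force: [-1.6, -0.9, -0.3]
grip_width: 60.7
```

```bash
python3 st.py
```

```text
t 5.17 P [599.5 189.  157.9] rot [-180.    -0.    23.9] j [-31.  29.  14.  97.  -9.  55. -79.] dq7 -31.7 F [-1.6 -0.9 -0.3] T [-0.049  0.17   0.069] w 60.7 jaw 113.9
```

Call:
step_arm --pt "0.7 0 0 0 3" --pt "0.7 0 0 0 3"

```text
t: 5.33
position: [599.3, 188.9, 157.8]
eef_rot: [-180.0, 0.0, 17.9]
force: [-1.7, -1.1, -0.0]
grip_width: 60.0
```

```bash
python3 st.py
```

```text
t 5.33 P [599.3 188.9 157.8] rot [-180.     0.    17.9] j [-32.  30.  16.  97.  -9.  55. -84.] dq7 -31.7 F [-1.7 -1.1 -0. ] T [-0.14   0.28  -0.017] w 60.0 jaw 107.9
```

Call:
step_arm --pt "0.7 0 0 0 3" --pt "0.7 0 0 0 3"

```text
t: 5.5
position: [599.2, 189.0, 157.8]
eef_rot: [-180.0, 0.0, 11.9]
force: [-1.4, -0.6, -0.0]
grip_width: 59.9
```

```bash
python3 st.py
```

```text
t 5.5 P [599.2 189.  157.8] rot [-180.     0.    11.9] j [-33.  30.  17.  97. -10.  55. -90.] dq7 -31.6 F [-1.4 -0.6 -0. ] T [-0.155  0.301  0.041] w 59.9 jaw 101.9
```

Call:
step_arm --pt "0.7 0 0 0 3"

```text
t: 5.58
position: [599.1, 189.0, 157.8]
eef_rot: [-180.0, 0.0, 8.9]
force: [-1.0, -0.6, -0.4]
grip_width: 59.5
```

```bash
python3 st.py
```

```text
t 5.58 P [599.1 189.  157.8] rot [-180.     0.     8.9] j [-33.  30.  18.  97. -11.  55. -92.] dq7 -31.6 F [-1.  -0.6 -0.4] T [-0.14   0.329  0.086] w 59.5 jaw 98.9
```

Call:
step_arm --pt "0.7 0 0 0 3"

```text
t: 5.67
position: [599.1, 189.1, 157.8]
eef_rot: [-180.0, 0.0, 5.9]
force: [-1.4, -0.4, -0.4]
grip_width: 60.2
```

```bash
python3 st.py
```

```text
t 5.67 P [599.1 189.1 157.8] rot [-180.     0.     5.9] j [-34.  30.  19.  97. -11.  55. -95.] dq7 -31.6 F [-1.4 -0.4 -0.4] T [-0.077  0.372  0.018] w 60.2 jaw 95.9
```

Call:
step_arm --pt "0.7 0 0 0 3"

```text
t: 5.75
position: [599.1, 189.1, 157.8]
eef_rot: [-180.0, 0.0, 2.9]
force: [-1.7, -0.3, -0.2]
grip_width: 59.9
```

```bash
python3 st.py
```

```text
t 5.75 P [599.1 189.1 157.8] rot [-180.     0.     2.9] j [-34.  30.  19.  97. -12.  55. -98.] dq7 -31.6 F [-1.7 -0.3 -0.2] T [-0.045  0.389  0.087] w 59.9 jaw 92.9
```

Call:
step_arm --pt "0.7 0 0 0 3"

```text
t: 5.83
position: [599.1, 189.2, 157.8]
eef_rot: [-180.0, 0.0, -0.1]
force: [-2.2, -0.7, 0.3]
grip_width: 59.8
```

```bash
python3 st.py
```

```text
t 5.83 P [599.1 189.2 157.8] rot [-1.8e+02  0.0e+00 -1.0e-01] j [ -35.   30.   20.   97.  -12.   55. -100.] dq7 -31.5 F [-2.2 -0.7  0.3] T [-0.017  0.384  0.024] w 59.8 jaw 89.9
```

Call:
step_arm --pt "0.7 0 0 0 3"

```text
t: 5.92
position: [599.1, 189.3, 157.8]
eef_rot: [-180.0, 0.0, -3.1]
force: [-2.2, -0.3, -0.1]
grip_width: 59.9
```

```bash
python3 st.py
```

```text
t 5.92 P [599.1 189.3 157.8] rot [-180.     0.    -3.1] j [ -35.   30.   21.   97.  -12.   55. -103.] dq7 -31.5 F [-2.2 -0.3 -0.1] T [-0.061  0.329  0.052] w 59.9 jaw 86.9
```

Call:
step_arm --pt "0.7 0 0 0 3"

```text
t: 6.0
position: [599.0, 189.3, 157.7]
eef_rot: [-180.0, 0.0, -6.1]
force: [-1.6, 0.0, 0.6]
grip_width: 59.7
```

```bash
python3 st.py
```

```text
t 6.0 P [599.  189.3 157.7] rot [-180.     0.    -6.1] j [ -36.   30.   21.   97.  -13.   55. -106.] dq7 -31.6 F [-1.6  0.   0.6] T [-0.026  0.437  0.08 ] w 59.7 jaw 83.9
```

Call:
step_arm --pt "0.7 0 0 0 3"

```text
t: 6.08
position: [598.9, 189.3, 157.7]
eef_rot: [-180.0, 0.1, -9.1]
force: [-2.7, -0.2, -0.4]
grip_width: 59.7
```

```bash
python3 st.py
```

```text
t 6.08 P [598.9 189.3 157.7] rot [-1.8e+02  1.0e-01 -9.1e+00] j [ -36.   30.   22.   97.  -13.   55. -108.] dq7 -31.6 F [-2.7 -0.2 -0.4] T [-0.02   0.476  0.08 ] w 59.7 jaw 80.9
```

Call:
step_arm --pt "0.7 0 0 0 3"

```text
t: 6.17
position: [598.7, 189.5, 157.7]
eef_rot: [-180.0, 0.1, -12.1]
force: [-3.3, 0.7, 1.0]
grip_width: 59.6
```

```bash
python3 st.py
```

```text
t 6.17 P [598.7 189.5 157.7] rot [-1.80e+02  1.00e-01 -1.21e+01] j [ -37.   30.   23.   97.  -14.   55. -111.] dq7 -31.5 F [-3.3  0.7  1. ] T [0.081 0.5   0.065] w 59.6 jaw 77.9
```

Call:
step_arm --pt "0.7 0 0 0 3"

```text
t: 6.25
position: [598.7, 189.5, 157.7]
eef_rot: [-180.0, 0.1, -15.1]
force: [-2.4, -0.0, 0.7]
grip_width: 60.0
```

```bash
python3 st.py
```

```text
t 6.25 P [598.7 189.5 157.7] rot [-1.80e+02  1.00e-01 -1.51e+01] j [ -37.   30.   23.   97.  -14.   55. -114.] dq7 -31.5 F [-2.4 -0.   0.7] T [0.018 0.605 0.078] w 60.0 jaw 74.9
```

Call:
step_arm --pt "0.7 0 0 0 2"

```text
t: 6.33
position: [598.7, 189.5, 157.6]
eef_rot: [-180.0, 0.1, -17.1]
force: [-2.7, -0.1, 0.9]
grip_width: 59.8
```

```bash
python3 st.py
```

```text
t 6.33 P [598.7 189.5 157.6] rot [-1.80e+02  1.00e-01 -1.71e+01] j [ -37.   31.   24.   97.  -15.   55. -115.] dq7 -19.7 F [-2.7 -0.1  0.9] T [0.004 0.517 0.059] w 59.8 jaw 72.9
```

Call:
step_arm --pt "0.7 0 0 0 2"

```text
t: 6.42
position: [598.7, 189.5, 157.6]
eef_rot: [-180.0, 0.1, -19.0]
force: [-2.3, -0.1, 0.5]
grip_width: 59.6
```

```bash
python3 st.py
```

```text
t 6.42 P [598.7 189.5 157.6] rot [-1.8e+02  1.0e-01 -1.9e+01] j [ -38.   31.   24.   97.  -15.   55. -117.] dq7 -20.8 F [-2.3 -0.1  0.5] T [0.015 0.526 0.106] w 59.6 jaw 71.0
```

Call:
step_arm --pt "0.7 0 0 0 2"

```text
t: 6.5
position: [598.6, 189.5, 157.6]
eef_rot: [-180.0, 0.1, -21.0]
force: [-2.3, 0.3, -0.0]
grip_width: 59.6
```

```bash
python3 st.py
```

```text
t 6.5 P [598.6 189.5 157.6] rot [-1.8e+02  1.0e-01 -2.1e+01] j [ -38.   31.   25.   97.  -15.   55. -119.] dq7 -20.8 F [-2.3  0.3 -0. ] T [-0.003  0.463  0.159] w 59.6 jaw 69.0
```

Call:
step_arm --pt "0.7 0 0 0 2"

```text
t: 6.58
position: [598.6, 189.5, 157.6]
eef_rot: [-180.0, 0.1, -23.0]
force: [-2.5, 1.2, 0.2]
grip_width: 59.8
```

```bash
python3 st.py
```

```text
t 6.58 P [598.6 189.5 157.6] rot [-1.8e+02  1.0e-01 -2.3e+01] j [ -38.   31.   25.   97.  -15.   56. -121.] dq7 -21.0 F [-2.5  1.2  0.2] T [0.063 0.509 0.065] w 59.8 jaw 67.0
```

Call:
step_arm --pt "0.7 0 0 0 1"

```text
t: 6.67
position: [598.7, 189.5, 157.6]
eef_rot: [-180.0, 0.1, -24.0]
force: [-2.2, 0.7, 0.6]
grip_width: 59.3
```

```bash
python3 st.py
```

```text
t 6.67 P [598.7 189.5 157.6] rot [-1.8e+02  1.0e-01 -2.4e+01] j [ -39.   31.   25.   97.  -16.   56. -121.] dq7 -9.4 F [-2.2  0.7  0.6] T [0.048 0.617 0.149] w 59.3 jaw 66.0
```

Call:
step_arm --pt "0.7 0 0 0 1"

```text
t: 6.75
position: [598.8, 189.5, 157.5]
eef_rot: [-180.0, 0.1, -25.0]
force: [-4.0, 0.7, 1.1]
grip_width: 59.8
```

```bash
python3 st.py
```

```text
t 6.75 P [598.8 189.5 157.5] rot [-1.8e+02  1.0e-01 -2.5e+01] j [ -39.   31.   26.   97.  -16.   56. -122.] dq7 -10.9 F [-4.   0.7  1.1] T [0.081 0.778 0.116] w 59.8 jaw 65.0
```

```bash
sed -i "s/'w',round/'e7',s['effort'][6].round(4),'w',round/" st.py
```

Call:
step_arm --pt "0.7 0 0 0 1"

```text
t: 6.83
position: [598.9, 189.5, 157.5]
eef_rot: [-180.0, 0.1, -26.1]
force: [-2.9, 0.8, 0.9]
grip_width: 59.8
```

```bash
python3 st.py
```

```text
t 6.83 P [598.9 189.5 157.5] rot [-1.80e+02  1.00e-01 -2.61e+01] j [ -39.   31.   26.   97.  -16.   56. -123.] dq7 -10.8 F [-2.9  0.8  0.9] T [0.21  0.742 0.101] e7 0.1372 w 59.8 jaw 63.9
```

Call:
step_arm --pt "0.7 0 0 0 1"

```text
t: 6.92
position: [599.0, 189.5, 157.4]
eef_rot: [-180.0, 0.1, -27.1]
force: [-4.2, 0.9, 0.5]
grip_width: 60.0
```

```bash
python3 st.py
```

```text
t 6.92 P [599.  189.5 157.4] rot [-1.80e+02  1.00e-01 -2.71e+01] j [ -39.   31.   26.   97.  -16.   56. -124.] dq7 -10.8 F [-4.2  0.9  0.5] T [0.246 0.77  0.12 ] e7 0.1344 w 60.0 jaw 62.9
```

Call:
step_arm --pt "0.7 0 0 0 1"

```text
t: 7.0
position: [599.1, 189.5, 157.4]
eef_rot: [-180.0, 0.1, -28.1]
force: [-4.3, 1.7, 1.2]
grip_width: 59.6
```

```bash
python3 st.py
```

```text
t 7.0 P [599.1 189.5 157.4] rot [-1.80e+02  1.00e-01 -2.81e+01] j [ -39.   31.   26.   97.  -16.   56. -125.] dq7 -10.7 F [-4.3  1.7  1.2] T [0.358 0.76  0.125] e7 0.1277 w 59.6 jaw 61.9
```

Call:
step_arm --pt "0.7 0 0 0 1"

```text
t: 7.08
position: [599.1, 189.5, 157.3]
eef_rot: [-180.0, 0.1, -29.1]
force: [-4.3, 2.3, 2.2]
grip_width: 59.5
```

```bash
python3 st.py
```

```text
t 7.08 P [599.1 189.5 157.3] rot [-1.80e+02  1.00e-01 -2.91e+01] j [ -39.   31.   27.   97.  -16.   56. -126.] dq7 -10.6 F [-4.3  2.3  2.2] T [0.395 0.751 0.171] e7 0.1214 w 59.5 jaw 60.9
```

Call:
step_arm --pt "0.7 0 0 0 1"

```text
t: 7.17
position: [599.2, 189.4, 157.3]
eef_rot: [-180.0, 0.0, -30.2]
force: [-4.8, 1.8, 1.4]
grip_width: 59.9
```

```bash
python3 st.py
```

```text
t 7.17 P [599.2 189.4 157.3] rot [-180.     0.   -30.2] j [ -40.   31.   27.   97.  -16.   56. -127.] dq7 -10.5 F [-4.8  1.8  1.4] T [0.407 0.847 0.128] e7 0.1143 w 59.9 jaw 59.8
```

Call:
step_arm --pt "0.7 0 0 0 -4" --pt "0.7 0 0 0 -5"

```text
t: 7.33
position: [601.0, 188.3, 157.6]
eef_rot: [-180.0, -0.2, -21.0]
force: [0.1, 0.6, -0.1]
grip_width: 59.7
```

```bash
python3 st.py 462.3 56.8
```

```text
t 7.33 P [601.  188.3 157.6] rot [-180.    -0.2  -21. ] j [ -38.   31.   25.   97.  -15.   55. -119.] dq7 54.1 F [ 0.1  0.6 -0.1] T [-0.038  0.034  0.022] e7 -1.5843 w 59.7 jaw 69.0
dx -82.3 dy 172.4
```

Call:
step_arm --pt "0.7 0 0 -0.005 -7" --pt "0.7 0 0 -0.01 -7" --pt "0.7 0 0 -0.02 -7" --pt "0.7 0 0 -0.02 -7" --pt "0.7 0 0 0 -7" --pt "0.7 0 0 0 -7" --pt "0.7 0 0 0 -7" --pt "0.7 0 0 0 -7" --pt "0.7 0 0 0 -7" --pt "0.7 0 0 0 -7" --pt "0.7 0 0 0 -7" --pt "0.7 0 0 0 -7" --pt "0.7 0 0 0 -7" --pt "0.7 0 0 0 -7" --pt "0.7 0 0 0 -7" --pt "0.7 0 0 0 -7" --pt "0.7 0 0 0 -7" --pt "0.7 0 0 0 -7" --pt "0.7 0 0 0 -7" --pt "0.7 0 0 0 -7"

```text
t: 9.0
position: [601.2, 187.8, 212.6]
eef_rot: [179.9, 0.1, 119.1]
force: [-1.5, -1.0, -0.3]
grip_width: 59.9
```

```bash
python3 st.py 462.3 56.8
```

```text
t 9.0 P [601.2 187.8 212.6] rot [1.799e+02 1.000e-01 1.191e+02] j [-17.  26.  -4.  94.   2.  61.   8.] dq7 76.6 F [-1.5 -1.  -0.3] T [ 0.042 -0.016  0.018] e7 -1.7888 w 59.9 jaw 29.1
dx -47.0 dy -185.1
```

Call:
step_arm --pt "0.7 -0.0067 -0.0264 0 0" --pt "0.7 -0.0067 -0.0264 0 0" --pt "0.7 -0.0067 -0.0264 0 0" --pt "0.7 -0.0067 -0.0264 0 0" --pt "0.7 -0.0067 -0.0264 0 0" --pt "0.7 -0.0067 -0.0264 0 0" --pt "0.7 -0.0067 -0.0264 0 0" --pt "0.7 0 0 0.01 0" --pt "0.7 0 0 0 0"

```text
t: 9.75
position: [460.2, 56.6, 201.7]
eef_rot: [180.0, 0.1, 118.6]
force: [-0.0, -0.4, 0.5]
grip_width: 59.8
```

```bash
python3 st.py 462.3 56.8; python3 -c "
from h import *
p,d=snap('scene','scene3'); cv2.imwrite('pics/z3.png',cv2.resize(p[140:290,280:440],None,fx=4,fy=4,interpolation=cv2.INTER_CUBIC)[:,:,::-1])
snap('top','top3')"
```

```text
t 9.75 P [460.2  56.6 201.7] rot [1.800e+02 1.000e-01 1.186e+02] j [ -9.  10.  -2. 117.   0.  53.  18.] dq7 -0.1 F [-0.  -0.4  0.5] T [ 0.058 -0.038  0.036] e7 0.0867 w 59.8 jaw 28.6
dx -0.8 dy 1.9
```

View pics/z3.png

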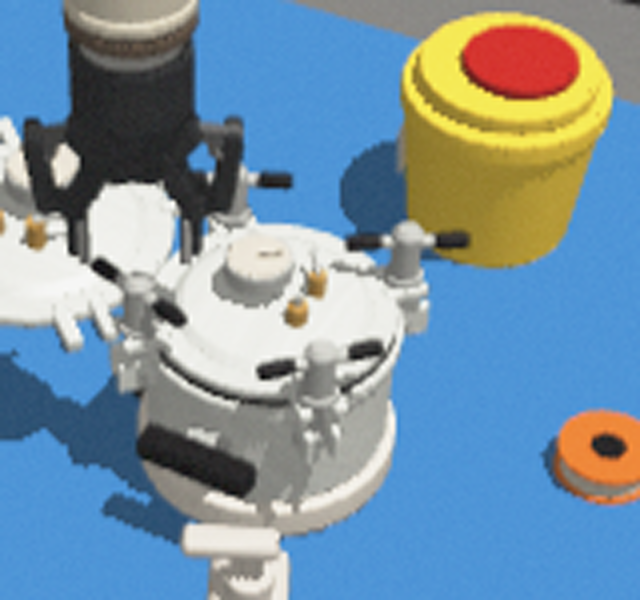

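View pics/top3.png

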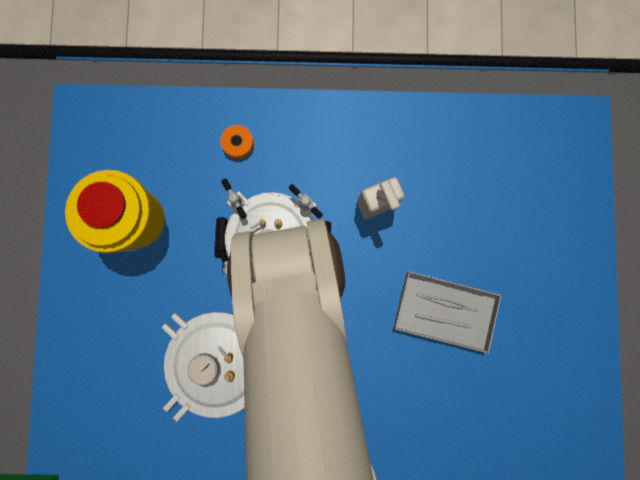

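Nut 1's bar now lies at about 28°, from pixels (225,182) and (243,215) in the top view. It was at 148°, so it turned 120°, which matches the jaw angle. Its lateral push came from a commanded offset of 2.3 mm in x, so I'll centre more carefully on nut 3 and descend.

Call:
step_arm --pt "0.7 -0.0008 0.0019 0.015 0" --pt "0.7 0 0 0.015 0" --pt "0.7 0 0 0.014 0" --pt "0.7 0 0 0 2" --pt "0.7 0 0 0 2"

```text
t: 10.27
position: [463.2, 59.7, 157.5]
eef_rot: [-180.0, -0.0, 114.9]
force: [-0.0, 0.0, 1.2]
grip_width: 59.9
```

```bash
python3 st.py 462.3 56.8
```

```text
t 10.27 P [463.2  59.7 157.5] rot [-180.    -0.   114.9] j [ -9.  14.  -1. 119.   0.  47.  14.] dq7 -23.0 F [-0.   0.   1.2] T [ 0.011 -0.047  0.042] e7 0.5979 w 59.9 jaw 24.9
dx -2.2 dy -2.1
```

Call:
step_arm --pt "0.7 0 0 0 3" --pt "0.7 0 0 0 3" --pt "0.7 0 0 0 3" --pt "0.7 0 0 0 3"

```text
t: 10.6
position: [464.1, 59.5, 158.5]
eef_rot: [179.9, 0.0, 102.8]
force: [0.7, -0.5, -0.3]
grip_width: 59.7
```

```bash
python3 st.py 462.3 56.8
```

```text
t 10.6 P [464.1  59.5 158.5] rot [179.9   0.  102.8] j [-11.  14.   1. 119.  -0.  47.   2.] dq7 -34.0 F [ 0.7 -0.5 -0.3] T [-0.151 -0.048  0.002] e7 0.7649 w 59.7 jaw 12.8
dx -2.3 dy -2.4
```

Call:
step_arm --pt "0.7 0 0 0 3" --pt "0.7 0 0 0 3"

```text
t: 10.77
position: [464.1, 59.5, 158.5]
eef_rot: [179.9, 0.0, 96.8]
force: [-0.7, -1.8, 0.4]
grip_width: 59.9
```

```bash
python3 st.py 462.3 56.8
```

```text
t 10.77 P [464.1  59.5 158.5] rot [179.9   0.   96.8] j [-12.  14.   2. 119.  -0.  47.  -3.] dq7 -34.1 F [-0.7 -1.8  0.4] T [-0.211 -0.055 -0.003] e7 0.7651 w 59.9 jaw 6.8
dx -2.5 dy -2.1
```

Call:
step_arm --pt "0.7 -0.0024 -0.0021 0 3" --pt "0.7 0 0 0 3"

```text
t: 10.93
position: [462.1, 56.9, 158.5]
eef_rot: [179.9, -0.0, 90.8]
force: [0.6, 0.8, 0.1]
grip_width: 59.8
```

```bash
python3 st.py 462.3 56.8
```

```text
t 10.93 P [462.1  56.9 158.5] rot [179.9  -0.   90.8] j [-13.  14.   3. 119.  -1.  47.  -9.] dq7 -34.5 F [0.6 0.8 0.1] T [ 0.187 -0.018 -0.016] e7 0.8265 w 59.8 jaw 0.8
dx -0.1 dy 0.2
```

Call:
step_arm --pt "0.7 0 0 0 3" --pt "0.7 0 0 0 3"

```text
t: 11.1
position: [462.2, 57.2, 158.5]
eef_rot: [179.9, -0.0, 84.8]
force: [-0.8, -0.0, -1.0]
grip_width: 59.9
```

```bash
python3 st.py 462.3 56.8
```

```text
t 11.1 P [462.2  57.2 158.5] rot [179.9  -0.   84.8] j [-13.  14.   3. 119.  -1.  47. -14.] dq7 -33.9 F [-0.8 -0.  -1. ] T [-0.011  0.054  0.036] e7 0.7689 w 59.9 jaw 174.8
dx -0.4 dy 0.1
```

Call:
step_arm --pt "0.7 0 0 0 3" --pt "0.7 0 0 0 3"

```text
t: 11.27
position: [462.2, 57.2, 158.5]
eef_rot: [179.9, -0.0, 78.8]
force: [-0.0, 0.5, -1.3]
grip_width: 59.7
```

```bash
python3 st.py 462.3 56.8
```

```text
t 11.27 P [462.2  57.2 158.5] rot [179.9  -0.   78.8] j [-14.  14.   4. 119.  -1.  47. -20.] dq7 -33.9 F [-0.   0.5 -1.3] T [ 0.016 -0.033  0.016] e7 0.768 w 59.7 jaw 168.8
dx -0.4 dy 0.1
```

```bash
sed -i "s/^if len/print('EST7',round(-s['dq'][6]*0.0226-s['effort'][6],4),'EEF',(s['dq'][6]).round(2))\nif len/" st.py
```

Call:
step_arm --pt "0.7 0 0 0 3" --pt "0.7 0 0 0 3"

```text
t: 11.43
position: [462.2, 57.1, 158.4]
eef_rot: [179.9, -0.0, 72.8]
force: [-0.1, -0.3, 0.2]
grip_width: 59.8
```

```bash
python3 st.py
```

```text
t 11.43 P [462.2  57.1 158.4] rot [179.9  -0.   72.8] j [-15.  14.   5. 119.  -2.  47. -26.] dq7 -34.1 F [-0.1 -0.3  0.2] T [-0.003  0.085  0.042] e7 0.7678 w 59.8 jaw 162.8
EST7 0.0033 EEF -34.12
```

Call:
step_arm --pt "0.7 0 0 0 3" --pt "0.7 0 0 0 3"

```text
t: 11.6
position: [462.1, 57.1, 158.4]
eef_rot: [179.9, -0.0, 66.8]
force: [0.3, -0.5, 0.5]
grip_width: 59.9
```

```bash
python3 st.py
```

```text
t 11.6 P [462.1  57.1 158.4] rot [179.9  -0.   66.8] j [-16.  14.   6. 119.  -2.  47. -32.] dq7 -34.0 F [ 0.3 -0.5  0.5] T [-0.     0.033  0.073] e7 0.7641 w 59.9 jaw 156.8
EST7 0.0035 EEF -33.97
```

Call:
step_arm --pt "0.7 0 0 0 3" --pt "0.7 0 0 0 3"

```text
t: 11.77
position: [462.1, 57.0, 158.4]
eef_rot: [179.9, -0.0, 60.8]
force: [-0.8, -0.5, -0.3]
grip_width: 59.8
```

```bash
python3 st.py
```

```text
t 11.77 P [462.1  57.  158.4] rot [179.9  -0.   60.8] j [-17.  14.   7. 119.  -2.  47. -37.] dq7 -33.9 F [-0.8 -0.5 -0.3] T [-0.036 -0.006  0.016] e7 0.7537 w 59.8 jaw 150.8
EST7 0.0126 EEF -33.91
```

Call:
step_arm --pt "0.7 0 0 0 3" --pt "0.7 0 0 0 3"

```text
t: 11.93
position: [462.1, 57.1, 158.4]
eef_rot: [179.9, -0.0, 54.8]
force: [1.2, -0.3, -0.3]
grip_width: 59.9
```

```bash
python3 st.py
```

```text
t 11.93 P [462.1  57.1 158.4] rot [179.9  -0.   54.8] j [-18.  14.   8. 119.  -3.  47. -43.] dq7 -34.0 F [ 1.2 -0.3 -0.3] T [-0.072  0.057  0.036] e7 0.7481 w 59.9 jaw 144.8
EST7 0.0206 EEF -34.01
```

Call:
step_arm --pt "0.7 0 0 0 3" --pt "0.7 0 0 0 3"

```text
t: 12.1
position: [462.0, 57.0, 158.3]
eef_rot: [180.0, -0.0, 48.8]
force: [-0.7, -0.1, -1.7]
grip_width: 59.9
```

```bash
python3 st.py
```

```text
t 12.1 P [462.   57.  158.3] rot [180.   -0.   48.8] j [-18.  14.   9. 119.  -3.  47. -49.] dq7 -33.9 F [-0.7 -0.1 -1.7] T [-0.1   0.02  0.04] e7 0.7471 w 59.9 jaw 138.8
EST7 0.0191 EEF -33.9
```

Call:
step_arm --pt "0.7 0 0 0 3"

```text
t: 12.18
position: [462.0, 57.0, 158.3]
eef_rot: [180.0, -0.0, 45.8]
force: [-0.6, -0.9, -0.9]
grip_width: 59.6
```

```bash
python3 st.py
```

```text
t 12.18 P [462.   57.  158.3] rot [180.   -0.   45.8] j [-19.  14.  10. 119.  -3.  47. -52.] dq7 -33.9 F [-0.6 -0.9 -0.9] T [-0.038  0.084  0.067] e7 0.7466 w 59.6 jaw 135.8
EST7 0.0193 EEF -33.89
```

Call:
step_arm --pt "0.7 0 0 0 3"

```text
t: 12.27
position: [462.0, 57.0, 158.4]
eef_rot: [180.0, -0.0, 42.8]
force: [-0.4, 0.6, -0.2]
grip_width: 59.9
```

```bash
python3 st.py
```

```text
t 12.27 P [462.   57.  158.4] rot [180.   -0.   42.8] j [-19.  14.  10. 120.  -3.  47. -54.] dq7 -33.9 F [-0.4  0.6 -0.2] T [-0.115  0.082  0.043] e7 0.7468 w 59.9 jaw 132.8
EST7 0.0183 EEF -33.85
```

Call:
step_arm --pt "0.7 0 0 0 3" --pt "0.7 0 0 0 3"

```text
t: 12.43
position: [461.9, 57.0, 158.3]
eef_rot: [180.0, -0.0, 36.8]
force: [0.6, -0.6, -0.9]
grip_width: 59.7
```

```bash
python3 st.py
```

```text
t 12.43 P [461.9  57.  158.3] rot [180.   -0.   36.8] j [-20.  14.  11. 120.  -4.  47. -60.] dq7 -33.8 F [ 0.6 -0.6 -0.9] T [-0.146  0.127  0.069] e7 0.746 w 59.7 jaw 126.8
EST7 0.0188 EEF -33.84
```

Call:
step_arm --pt "0.7 0 0 0 3" --pt "0.7 0 0 0 3"

```text
t: 12.6
position: [461.8, 57.0, 158.3]
eef_rot: [180.0, -0.0, 30.8]
force: [-1.0, 0.2, -0.7]
grip_width: 59.8
```

```bash
python3 st.py
```

```text
t 12.6 P [461.8  57.  158.3] rot [180.   -0.   30.8] j [-21.  14.  12. 120.  -4.  47. -66.] dq7 -34.0 F [-1.   0.2 -0.7] T [-0.06   0.106  0.074] e7 0.7453 w 59.8 jaw 120.8
EST7 0.0228 EEF -33.99
```

Call:
step_arm --pt "0.7 0 0 0 3"

```text
t: 12.68
position: [461.8, 57.0, 158.3]
eef_rot: [180.0, -0.0, 27.8]
force: [-0.0, -0.3, -0.9]
grip_width: 60.1
```

```bash
python3 st.py
```

```text
t 12.68 P [461.8  57.  158.3] rot [180.   -0.   27.8] j [-21.  14.  12. 120.  -4.  47. -69.] dq7 -33.9 F [-0.  -0.3 -0.9] T [-0.085  0.161  0.075] e7 0.7451 w 60.1 jaw 117.8
EST7 0.0211 EEF -33.9
```

Call:
step_arm --pt "0.7 0 0 0 3"

```text
t: 12.77
position: [461.8, 57.0, 158.3]
eef_rot: [180.0, -0.0, 24.8]
force: [-1.0, 0.0, -1.0]
grip_width: 60.0
```

```bash
python3 st.py
```

```text
t 12.77 P [461.8  57.  158.3] rot [180.   -0.   24.8] j [-22.  14.  13. 120.  -4.  47. -72.] dq7 -34.0 F [-1.  0. -1.] T [-0.128  0.208  0.024] e7 0.7447 w 60.0 jaw 114.8
EST7 0.0228 EEF -33.96
```

Call:
step_arm --pt "0.7 0 0 0 3" --pt "0.7 0 0 0 3"

```text
t: 12.93
position: [461.7, 57.0, 158.3]
eef_rot: [180.0, -0.0, 18.8]
force: [-0.8, 0.1, -0.2]
grip_width: 60.1
```

```bash
python3 st.py
```

```text
t 12.93 P [461.7  57.  158.3] rot [180.   -0.   18.8] j [-23.  14.  14. 120.  -4.  47. -77.] dq7 -33.8 F [-0.8  0.1 -0.2] T [-0.059  0.277  0.072] e7 0.7443 w 60.1 jaw 108.8
EST7 0.0206 EEF -33.85
```

Call:
step_arm --pt "0.7 0 0 0 3" --pt "0.7 0 0 0 3"

```text
t: 13.1
position: [461.7, 57.0, 158.3]
eef_rot: [180.0, -0.0, 12.8]
force: [0.2, 0.4, -0.4]
grip_width: 60.0
```

```bash
python3 st.py
```

```text
t 13.1 P [461.7  57.  158.3] rot [180.   -0.   12.8] j [-23.  14.  15. 120.  -5.  47. -83.] dq7 -33.8 F [ 0.2  0.4 -0.4] T [-0.051  0.21   0.079] e7 0.7289 w 60.0 jaw 102.8
EST7 0.035 EEF -33.8
```

Call:
step_arm --pt "0.7 0 0 0 3"

```text
t: 13.18
position: [461.6, 57.0, 158.3]
eef_rot: [180.0, -0.0, 9.8]
force: [-1.3, 0.1, -0.8]
grip_width: 59.5
```

```bash
python3 st.py
```

```text
t 13.18 P [461.6  57.  158.3] rot [180.   -0.    9.8] j [-24.  14.  15. 120.  -5.  47. -86.] dq7 -33.9 F [-1.3  0.1 -0.8] T [-0.037  0.24   0.08 ] e7 0.7146 w 59.5 jaw 99.8
EST7 0.0505 EEF -33.85
```

Call:
step_arm --pt "0.7 0 0 0 3"

```text
t: 13.27
position: [461.6, 57.0, 158.3]
eef_rot: [180.0, -0.0, 6.8]
force: [-1.0, 0.2, -0.1]
grip_width: 59.6
```

```bash
python3 st.py
```

```text
t 13.27 P [461.6  57.  158.3] rot [180.   -0.    6.8] j [-24.  14.  16. 120.  -5.  47. -89.] dq7 -33.9 F [-1.   0.2 -0.1] T [-0.007  0.203  0.152] e7 0.7005 w 59.6 jaw 96.8
EST7 0.0654 EEF -33.89
```

Call:
step_arm --pt "0.7 0 0 0 3"

```text
t: 13.35
position: [461.6, 57.0, 158.2]
eef_rot: [180.0, -0.0, 3.8]
force: [-1.2, -0.7, -0.8]
grip_width: 60.1
```

```bash
python3 st.py
```

```text
t 13.35 P [461.6  57.  158.2] rot [180.   -0.    3.8] j [-25.  14.  16. 120.  -5.  47. -91.] dq7 -33.8 F [-1.2 -0.7 -0.8] T [-0.053  0.255  0.105] e7 0.6866 w 60.1 jaw 93.8
EST7 0.0765 EEF -33.77
```

Call:
step_arm --pt "0.7 0 0 0 3"

```text
t: 13.43
position: [461.5, 57.1, 158.2]
eef_rot: [180.0, -0.0, 0.8]
force: [-1.3, 0.5, -0.5]
grip_width: 59.8
```

```bash
python3 st.py
```

```text
t 13.43 P [461.5  57.1 158.2] rot [180.   -0.    0.8] j [-25.  14.  17. 120.  -5.  47. -94.] dq7 -33.8 F [-1.3  0.5 -0.5] T [-0.052  0.3    0.137] e7 0.6725 w 59.8 jaw 90.8
EST7 0.0909 EEF -33.78
```

Call:
step_arm --pt "0.7 0 0 0 -5" --pt "0.7 0 0 0 -6" --pt "0.7 0 0 -0.005 -7" --pt "0.7 0 0 -0.012 -7" --pt "0.7 0 0 -0.02 -7" --pt "0.7 0 0 -0.013 -7" --pt "0.7 0 0 0 -7" --pt "0.7 0 0 0 -7" --pt "0.7 0 0 0 -7" --pt "0.7 0 0 0 -7" --pt "0.7 0 0 0 -7" --pt "0.7 0 0 0 -7" --pt "0.7 0 0 0 -7" --pt "0.7 0 0 0 -7" --pt "0.7 0 0 0 -7" --pt "0.7 0 0 0 -7" --pt "0.7 0 0 0 -7" --pt "0.7 0 0 0 -7" --pt "0.7 0 0 0 -7" --pt "0.7 0 0 0 -7"

```text
t: 15.1
position: [462.3, 57.2, 208.6]
eef_rot: [179.9, 0.1, 138.3]
force: [0.0, -0.2, 0.2]
grip_width: 59.9
```

Call:
step_arm --pt "0.7 0 0 0 -7" --pt "0.7 0 0 0 -7" --pt "0.7 0 0 0 -7" --pt "0.7 0 0 0 -1"

```text
t: 15.43
position: [462.1, 57.1, 208.6]
eef_rot: [179.9, 0.1, 160.2]
force: [-0.5, 0.2, -0.4]
grip_width: 59.7
```

```bash
python3 st.py 464.6 191.1
```

```text
t 15.43 P [462.1  57.1 208.6] rot [1.799e+02 1.000e-01 1.602e+02] j [ -9.  10.  -1. 117.   0.  54.  60.] dq7 1.9 F [-0.5  0.2 -0.4] T [-0.01  -0.014 -0.055] e7 1.1728 w 59.7 jaw 70.2
EST7 -1.2147 EEF 1.86
dx 43.0 dy 126.9
```

Call:
step_arm --pt "0.7 0.0072 0.0212 0 0" --pt "0.7 0.0072 0.0212 0 0" --pt "0.7 0.0072 0.0212 0 0" --pt "0.7 0.0072 0.0212 0 0" --pt "0.7 0.0072 0.0212 0 0" --pt "0.7 0.007 0.0209 0 0" --pt "0.7 0 0 0.01 0" --pt "0.7 0 0 0.01 0" --pt "0.7 0 0 0 0"

```text
t: 16.18
position: [462.7, 189.3, 186.0]
eef_rot: [-179.8, -0.1, 159.8]
force: [0.7, -0.1, 0.5]
grip_width: 59.9
```

```bash
python3 st.py 464.6 191.1; python3 -c "
from h import *
p,d=snap('scene','scene4'); cv2.imwrite('pics/z4.png',cv2.resize(p[140:290,280:440],None,fx=4,fy=4,interpolation=cv2.INTER_CUBIC)[:,:,::-1])"
```

```text
t 16.18 P [462.7 189.3 186. ] rot [-1.798e+02 -1.000e-01  1.598e+02] j [-20.  15.  -6. 113.   2.  52.  43.] dq7 0.7 F [ 0.7 -0.1  0.5] T [-0.007  0.029  0.013] e7 -0.0668 w 59.9 jaw 69.8
EST7 0.0519 EEF 0.66
dx -1.1 dy 2.4
```

View pics/z4.png

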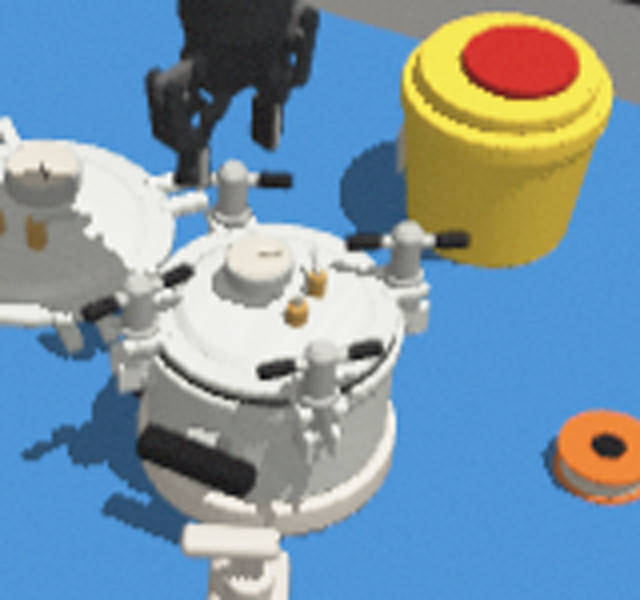

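Call:
step_arm --pt "0.7 0 0 0.015 0" --pt "0.7 0 0 0.014 2" --pt "0.7 0 0 0 3" --pt "0.7 0 0 0 3" --pt "0.7 0 0 0 3"

```text
t: 16.65
position: [463.8, 188.7, 159.0]
eef_rot: [-179.9, -0.0, 148.6]
force: [-0.5, -0.1, -0.5]
grip_width: 59.9
```

```bash
python3 st.py 464.6 191.1
```

```text
t 16.65 P [463.8 188.7 159. ] rot [-179.9   -0.   148.6] j [-21.  17.  -4. 114.   2.  49.  32.] dq7 -33.5 F [-0.5 -0.1 -0.5] T [0.096 0.114 0.05 ] e7 0.7524 w 59.9 jaw 58.6
EST7 0.0037 EEF -33.45
dx 0.6 dy 2.5
```

Call:
step_arm --pt "0.7 0.0006 0.0025 0.001 3" --pt "0.7 0 0 0 3" --pt "0.7 0 0 0 3" --pt "0.7 0 0 0 3"

```text
t: 16.98
position: [464.8, 191.5, 158.4]
eef_rot: [-180.0, 0.0, 136.6]
force: [0.0, 1.0, 0.4]
grip_width: 60.1
```

```bash
python3 st.py 464.6 191.1
```

```text
t 16.98 P [464.8 191.5 158.4] rot [-180.     0.   136.6] j [-24.  17.  -2. 114.   1.  49.  20.] dq7 -33.4 F [0.  1.  0.4] T [0.104 0.08  0.039] e7 0.7529 w 60.1 jaw 46.6
EST7 0.0012 EEF -33.37
dx -0.1 dy -0.4
```

Call:
step_arm --pt "0.7 0 0 0 3" --pt "0.7 0 0 0 3" --pt "0.7 0 0 0 3"

```text
t: 17.23
position: [464.9, 191.5, 158.4]
eef_rot: [-180.0, 0.0, 127.6]
force: [-1.5, 1.8, 0.4]
grip_width: 59.8
```

```bash
python3 st.py 464.6 191.1
```

```text
t 17.23 P [464.9 191.5 158.4] rot [-180.     0.   127.6] j [-25.  17.  -1. 114.   0.  49.  12.] dq7 -33.5 F [-1.5  1.8  0.4] T [0.17  0.112 0.032] e7 0.7537 w 59.8 jaw 37.6
EST7 0.0025 EEF -33.46
dx -0.1 dy -0.4
```

Call:
step_arm --pt "0.7 0 0 0 3" --pt "0.7 0 0 0 3" --pt "0.7 0 0 0 3"

```text
t: 17.48
position: [464.9, 191.5, 158.4]
eef_rot: [-180.0, 0.0, 118.6]
force: [0.2, 0.3, 0.1]
grip_width: 59.9
```

```bash
python3 st.py 464.6 191.1
```

```text
t 17.48 P [464.9 191.5 158.4] rot [-180.     0.   118.6] j [-26.  17.   1. 114.  -0.  48.   3.] dq7 -33.3 F [0.2 0.3 0.1] T [ 0.086  0.043 -0.03 ] e7 0.7538 w 59.9 jaw 28.6
EST7 -0.0004 EEF -33.34
dx -0.2 dy -0.4
```

Call:
step_arm --pt "0.7 0 0 0 3" --pt "0.7 0 0 0 3" --pt "0.7 0 0 0 3"

```text
t: 17.73
position: [464.9, 191.5, 158.5]
eef_rot: [180.0, 0.0, 109.6]
force: [0.0, 1.7, -0.2]
grip_width: 59.7
```

```bash
python3 st.py
```

```text
t 17.73 P [464.9 191.5 158.5] rot [180.    0.  109.6] j [-28.  17.   3. 114.  -1.  48.  -5.] dq7 -33.4 F [ 0.   1.7 -0.2] T [ 0.217  0.045 -0.022] e7 0.7537 w 59.7 jaw 19.6
EST7 0.0017 EEF -33.42
```

Call:
step_arm --pt "0.7 0 0 0 3" --pt "0.7 0 0 0 3"

```text
t: 17.9
position: [465.0, 191.5, 158.5]
eef_rot: [180.0, 0.0, 103.6]
force: [0.7, 1.1, -0.4]
grip_width: 59.6
```

```bash
python3 st.py
```

```text
t 17.9 P [465.  191.5 158.5] rot [180.    0.  103.6] j [-29.  17.   4. 114.  -1.  48. -11.] dq7 -33.4 F [ 0.7  1.1 -0.4] T [0.162 0.047 0.069] e7 0.7536 w 59.6 jaw 13.6
EST7 0.0006 EEF -33.37
```

Call:
step_arm --pt "0.7 0 0 0 3" --pt "0.7 0 0 0 3"

```text
t: 18.07
position: [465.0, 191.5, 158.5]
eef_rot: [180.0, 0.0, 97.6]
force: [-0.3, 0.7, -0.8]
grip_width: 59.8
```

```bash
python3 st.py
```

```text
t 18.07 P [465.  191.5 158.5] rot [180.    0.   97.6] j [-30.  17.   5. 114.  -2.  48. -16.] dq7 -33.4 F [-0.3  0.7 -0.8] T [0.179 0.004 0.024] e7 0.7529 w 59.8 jaw 7.6
EST7 0.0026 EEF -33.43
```

Call:
step_arm --pt "0.7 0 0 0 3" --pt "0.7 0 0 0 3"

```text
t: 18.23
position: [465.0, 191.4, 158.5]
eef_rot: [180.0, 0.0, 91.6]
force: [0.7, 0.2, 0.2]
grip_width: 59.8
```

```bash
python3 st.py
```

```text
t 18.23 P [465.  191.4 158.5] rot [180.    0.   91.6] j [-30.  17.   6. 114.  -2.  48. -22.] dq7 -33.3 F [0.7 0.2 0.2] T [ 0.147 -0.001  0.038] e7 0.7409 w 59.8 jaw 1.6
EST7 0.0112 EEF -33.28
```

Nut 2 has reached the touch stage, after about 57° of free turning.

Call:
step_arm --pt "0.7 0 0 0 3" --pt "0.7 0 0 0 3"

```text
t: 18.4
position: [465.0, 191.4, 158.4]
eef_rot: [180.0, 0.0, 85.6]
force: [-0.2, 0.6, -0.2]
grip_width: 59.8
```

```bash
python3 st.py
```

```text
t 18.4 P [465.  191.4 158.4] rot [180.    0.   85.6] j [-31.  17.   7. 115.  -3.  48. -27.] dq7 -33.4 F [-0.2  0.6 -0.2] T [0.084 0.038 0.099] e7 0.7328 w 59.8 jaw 175.6
EST7 0.0221 EEF -33.4
```

Call:
step_arm --pt "0.7 0 0 0 3" --pt "0.7 0 0 0 3"

```text
t: 18.57
position: [464.9, 191.3, 158.4]
eef_rot: [-180.0, 0.0, 79.6]
force: [0.2, 0.8, -1.2]
grip_width: 59.8
```

```bash
python3 st.py
```

```text
t 18.57 P [464.9 191.3 158.4] rot [-180.     0.    79.6] j [-32.  17.   8. 115.  -3.  48. -33.] dq7 -33.3 F [ 0.2  0.8 -1.2] T [0.086 0.121 0.007] e7 0.7303 w 59.8 jaw 169.6
EST7 0.0228 EEF -33.32
```

Call:
step_arm --pt "0.7 0 0 0 3" --pt "0.7 0 0 0 3"

```text
t: 18.73
position: [464.8, 191.2, 158.4]
eef_rot: [-180.0, 0.0, 73.6]
force: [-0.8, 0.8, -0.3]
grip_width: 59.8
```

```bash
python3 st.py
```

```text
t 18.73 P [464.8 191.2 158.4] rot [-180.     0.    73.6] j [-33.  17.   9. 115.  -4.  48. -39.] dq7 -33.3 F [-0.8  0.8 -0.3] T [0.051 0.153 0.03 ] e7 0.7284 w 59.8 jaw 163.6
EST7 0.0241 EEF -33.3
```

Call:
step_arm --pt "0.7 0 0 0 3" --pt "0.7 0 0 0 3"

```text
t: 18.9
position: [464.8, 191.2, 158.4]
eef_rot: [-180.0, 0.0, 67.6]
force: [-0.7, 0.1, -0.9]
grip_width: 59.6
```

```bash
python3 st.py
```

```text
t 18.9 P [464.8 191.2 158.4] rot [-180.     0.    67.6] j [-34.  17.  10. 115.  -4.  48. -44.] dq7 -33.2 F [-0.7  0.1 -0.9] T [0.006 0.122 0.016] e7 0.727 w 59.6 jaw 157.6
EST7 0.0243 EEF -33.24
```

Call:
step_arm --pt "0.7 0 0 0 3" --pt "0.7 0 0 0 3"

```text
t: 19.07
position: [464.7, 191.1, 158.4]
eef_rot: [-180.0, 0.0, 61.6]
force: [-1.3, -0.2, 1.0]
grip_width: 59.8
```

```bash
python3 st.py
```

```text
t 19.07 P [464.7 191.1 158.4] rot [-180.     0.    61.6] j [-35.  17.  11. 115.  -4.  48. -50.] dq7 -33.3 F [-1.3 -0.2  1. ] T [0.011 0.154 0.055] e7 0.7256 w 59.8 jaw 151.6
EST7 0.0259 EEF -33.25
```

Call:
step_arm --pt "0.7 0 0 0 3" --pt "0.7 0 0 0 3"

```text
t: 19.23
position: [464.6, 191.1, 158.4]
eef_rot: [-180.0, 0.0, 55.6]
force: [-1.1, -1.1, -0.2]
grip_width: 60.0
```

```bash
python3 st.py
```

```text
t 19.23 P [464.6 191.1 158.4] rot [-180.     0.    55.6] j [-36.  17.  12. 115.  -5.  48. -55.] dq7 -33.2 F [-1.1 -1.1 -0.2] T [-0.024  0.207  0.065] e7 0.7255 w 60.0 jaw 145.6
EST7 0.0254 EEF -33.23
```

Call:
step_arm --pt "0.7 0 0 0 3" --pt "0.7 0 0 0 3"

```text
t: 19.4
position: [464.6, 191.1, 158.4]
eef_rot: [-180.0, 0.1, 49.6]
force: [-1.6, -0.2, 0.1]
grip_width: 59.7
```

```bash
python3 st.py
```

```text
t 19.4 P [464.6 191.1 158.4] rot [-1.80e+02  1.00e-01  4.96e+01] j [-37.  17.  14. 115.  -5.  48. -61.] dq7 -33.3 F [-1.6 -0.2  0.1] T [-0.145  0.196  0.054] e7 0.7246 w 59.7 jaw 139.6
EST7 0.0274 EEF -33.27
```

Call:
step_arm --pt "0.7 0 0 0 3" --pt "0.7 0 0 0 3"

```text
t: 19.57
position: [464.5, 191.0, 158.3]
eef_rot: [-180.0, 0.1, 43.6]
force: [-1.3, -0.1, 0.9]
grip_width: 59.9
```

```bash
python3 st.py
```

```text
t 19.57 P [464.5 191.  158.3] rot [-1.80e+02  1.00e-01  4.36e+01] j [-38.  17.  15. 115.  -6.  49. -66.] dq7 -33.1 F [-1.3 -0.1  0.9] T [-0.121  0.246  0.089] e7 0.6961 w 59.9 jaw 133.6
EST7 0.0527 EEF -33.14
```

Call:
step_arm --pt "0.7 0 0 0 3" --pt "0.7 0 0 0 3"

```text
t: 19.73
position: [464.4, 191.0, 158.3]
eef_rot: [-180.0, 0.1, 37.6]
force: [-2.2, 0.5, 0.1]
grip_width: 59.7
```

```bash
python3 st.py
```

```text
t 19.73 P [464.4 191.  158.3] rot [-1.80e+02  1.00e-01  3.76e+01] j [-39.  18.  16. 115.  -6.  49. -72.] dq7 -33.2 F [-2.2  0.5  0.1] T [-0.063  0.313  0.144] e7 0.6672 w 59.7 jaw 127.6
EST7 0.0833 EEF -33.21
```

Call:
step_arm --pt "0.7 0 0 0 3" --pt "0.7 0 0 0 3"

```text
t: 19.9
position: [464.3, 191.0, 158.3]
eef_rot: [-180.0, 0.1, 31.6]
force: [-1.3, -0.5, -0.3]
grip_width: 60.0
```

```bash
python3 st.py
```

```text
t 19.9 P [464.3 191.  158.3] rot [-1.80e+02  1.00e-01  3.16e+01] j [-40.  18.  17. 115.  -7.  49. -78.] dq7 -33.1 F [-1.3 -0.5 -0.3] T [-0.079  0.327  0.102] e7 0.6387 w 60.0 jaw 121.6
EST7 0.1099 EEF -33.12
```

Call:
step_arm --pt "0.7 0 0 0 -5" --pt "0.7 0 0 0 -6" --pt "0.7 0 0 -0.005 -7" --pt "0.7 0 0 -0.012 -7" --pt "0.7 0 0 -0.02 -7" --pt "0.7 0 0 -0.013 -7" --pt "0.7 0 0 0 -7" --pt "0.7 0 0 0 -7" --pt "0.7 0 0 0 -7" --pt "0.7 0 0 0 -7" --pt "0.7 0 0 0 -7" --pt "0.7 0 0 0 -7" --pt "0.7 0 0 0 -7" --pt "0.7 0 0 0 -7" --pt "0.7 0 0 0 -7" --pt "0.7 0 0 0 -7" --pt "0.7 0 0 0 -7" --pt "0.7 0 0 0 -7" --pt "0.7 0 0 0 -7" --pt "0.7 0 0 0 -7"

```text
t: 21.57
position: [465.1, 191.1, 208.5]
eef_rot: [-180.0, 0.0, 169.1]
force: [-0.3, -0.5, -0.1]
grip_width: 60.3
```

Call:
step_arm --pt "0.7 0 0 0 -7" --pt "0.7 0 0 0 -3"

```text
t: 21.73
position: [465.1, 191.1, 208.5]
eef_rot: [-180.0, 0.0, 179.1]
force: [-0.4, 1.4, 0.6]
grip_width: 59.8
```

```bash
python3 st.py 596.6 54.5
```

```text
t 21.73 P [465.1 191.1 208.5] rot [-180.     0.   179.1] j [-21.  14.  -5. 112.   1.  55.  62.] dq7 29.1 F [-0.4  1.4  0.6] T [-0.013  0.019  0.008] e7 0.0826 w 59.8 jaw 89.1
EST7 -0.7412 EEF 29.14
dx -133.8 dy -134.5
```

Call:
step_arm --pt "0.7 -0.0191 -0.0192 0 0" --pt "0.7 -0.0191 -0.0192 0 0" --pt "0.7 -0.0191 -0.0192 0 0" --pt "0.7 -0.0191 -0.0192 0 0" --pt "0.7 -0.0191 -0.0192 0 0" --pt "0.7 -0.0191 -0.0192 0 0" --pt "0.7 -0.0191 -0.0192 0 0" --pt "0.7 0 0 0.01 0" --pt "0.7 0 0 0.01 1"

```text
t: 22.48
position: [597.1, 52.0, 188.4]
eef_rot: [-179.9, 0.1, 177.5]
force: [-1.2, 0.9, -0.5]
grip_width: 59.9
```

```bash
python3 st.py 596.6 54.5
```

```text
t 22.48 P [597.1  52.  188.4] rot [-1.799e+02  1.000e-01  1.775e+02] j [ -8.  24.   1. 100.  -0.  56.  80.] dq7 -13.1 F [-1.2  0.9 -0.5] T [ 0.001  0.004 -0.007] e7 0.5888 w 59.9 jaw 87.5
EST7 -0.2932 EEF -13.08
dx 0.6 dy 2.5
```

Call:
step_arm --pt "0.7 0 0.001 0.015 2" --pt "0.7 0 0 0.014 3" --pt "0.7 0 0 0.001 3" --pt "0.7 0 0 0 3"

```text
t: 22.82
position: [593.6, 56.7, 156.2]
eef_rot: [-179.9, -0.2, 166.7]
force: [0.9, -0.6, -0.4]
grip_width: 59.8
```

```bash
python3 st.py 596.6 54.5
```

```text
t 22.82 P [593.6  56.7 156.2] rot [-179.9   -0.2  166.7] j [-10.  26.   3. 101.  -2.  53.  70.] dq7 -32.1 F [ 0.9 -0.6 -0.4] T [-0.099 -0.078  0.035] e7 0.7303 w 59.8 jaw 76.7
EST7 -0.0046 EEF -32.11
dx -3.4 dy -1.5
```

Call:
step_arm --pt "0.7 0 0 0 3"

```text
t: 22.9
position: [594.3, 56.7, 157.1]
eef_rot: [-180.0, -0.1, 163.7]
force: [0.1, -0.9, -0.5]
grip_width: 59.5
```

```bash
python3 st.py 596.6 54.5
```

```text
t 22.9 P [594.3  56.7 157.1] rot [-1.800e+02 -1.000e-01  1.637e+02] j [-11.  26.   4. 101.  -2.  53.  67.] dq7 -32.2 F [ 0.1 -0.9 -0.5] T [-0.1   -0.147  0.017] e7 0.7262 w 59.5 jaw 73.7
EST7 0.0011 EEF -32.18
dx -2.8 dy -1.4
```

Call:
step_arm --pt "0.7 0 0 0 3"

```text
t: 22.98
position: [594.5, 56.7, 157.4]
eef_rot: [-180.0, -0.1, 160.7]
force: [0.9, -0.3, -1.0]
grip_width: 59.9
```

```bash
python3 st.py 596.6 54.5
```

```text
t 22.98 P [594.5  56.7 157.4] rot [-1.800e+02 -1.000e-01  1.607e+02] j [-11.  26.   4. 101.  -2.  53.  65.] dq7 -32.1 F [ 0.9 -0.3 -1. ] T [-0.157 -0.116  0.045] e7 0.7246 w 59.9 jaw 70.7
EST7 0.0011 EEF -32.11
dx -2.7 dy -1.4
```

Call:
step_arm --pt "0.7 -0.0026 -0.0014 0 3" --pt "0.7 0 0 0 3" --pt "0.7 0 0 0 3"

```text
t: 23.23
position: [596.3, 55.0, 157.5]
eef_rot: [-180.0, -0.1, 151.7]
force: [-0.5, 0.7, -1.2]
grip_width: 59.6
```

```bash
python3 st.py 596.6 54.5
```

```text
t 23.23 P [596.3  55.  157.5] rot [-1.800e+02 -1.000e-01  1.517e+02] j [-13.  26.   6. 101.  -3.  53.  57.] dq7 -32.3 F [-0.5  0.7 -1.2] T [0.103 0.15  0.045] e7 0.7334 w 59.6 jaw 61.7
EST7 -0.0034 EEF -32.3
dx -0.5 dy -0.3
```

Call:
step_arm --pt "0.7 0 0 0 3" --pt "0.7 0 0 0 3"

```text
t: 23.4
position: [596.2, 55.2, 157.4]
eef_rot: [-180.0, -0.1, 145.7]
force: [-0.8, 1.1, -0.9]
grip_width: 60.0
```

```bash
python3 st.py 596.6 54.5
```

```text
t 23.4 P [596.2  55.2 157.4] rot [-1.800e+02 -1.000e-01  1.457e+02] j [-14.  26.   7. 101.  -4.  53.  51.] dq7 -32.1 F [-0.8  1.1 -0.9] T [0.027 0.096 0.009] e7 0.7228 w 60.0 jaw 55.7
EST7 0.0028 EEF -32.11
dx -0.7 dy -0.4
```

Call:
step_arm --pt "0.7 0 0 0 3" --pt "0.7 0 0 0 3"

```text
t: 23.57
position: [596.2, 55.2, 157.4]
eef_rot: [-179.9, -0.1, 139.7]
force: [-0.3, 0.5, -1.2]
grip_width: 59.7
```

```bash
python3 st.py 596.6 54.5
```

```text
t 23.57 P [596.2  55.2 157.4] rot [-1.799e+02 -1.000e-01  1.397e+02] j [-15.  26.   9. 101.  -5.  53.  46.] dq7 -32.1 F [-0.3  0.5 -1.2] T [0.002 0.067 0.047] e7 0.7222 w 59.7 jaw 49.7
EST7 0.0029 EEF -32.08
dx -0.8 dy -0.3
```

Call:
step_arm --pt "0.7 0 0 0 3" --pt "0.7 0 0 0 3"

```text
t: 23.73
position: [596.2, 55.1, 157.4]
eef_rot: [-179.9, -0.1, 133.7]
force: [-0.4, -0.3, -0.9]
grip_width: 59.4
```

```bash
python3 st.py 596.6 54.5
```

```text
t 23.73 P [596.2  55.1 157.4] rot [-1.799e+02 -1.000e-01  1.337e+02] j [-16.  26.  10. 101.  -6.  53.  41.] dq7 -32.0 F [-0.4 -0.3 -0.9] T [0.06  0.031 0.025] e7 0.7214 w 59.4 jaw 43.7
EST7 0.0023 EEF -32.02
dx -0.7 dy -0.2
```

Call:
step_arm --pt "0.7 0 0 0 3" --pt "0.7 0 0 0 3" --pt "0.7 0 0 0 3"

```text
t: 23.98
position: [596.3, 55.2, 157.4]
eef_rot: [-179.9, -0.1, 124.7]
force: [-0.4, 0.1, -1.8]
grip_width: 59.9
```

```bash
python3 st.py
```

```text
t 23.98 P [596.3  55.2 157.4] rot [-1.799e+02 -1.000e-01  1.247e+02] j [-17.  27.  12. 101.  -7.  53.  33.] dq7 -32.0 F [-0.4  0.1 -1.8] T [0.053 0.001 0.033] e7 0.7198 w 59.9 jaw 34.7
EST7 0.0035 EEF -32.0
```

Call:
step_arm --pt "0.7 0 0 0 3" --pt "0.7 0 0 0 3" --pt "0.7 0 0 0 3"

```text
t: 24.23
position: [596.3, 55.2, 157.5]
eef_rot: [-179.9, -0.1, 115.7]
force: [-0.2, 0.8, -1.0]
grip_width: 60.2
```

```bash
python3 st.py
```

```text
t 24.23 P [596.3  55.2 157.5] rot [-1.799e+02 -1.000e-01  1.157e+02] j [-19.  27.  14. 101.  -8.  53.  24.] dq7 -32.0 F [-0.2  0.8 -1. ] T [0.081 0.014 0.021] e7 0.7194 w 60.2 jaw 25.7
EST7 0.0029 EEF -31.96
```

Call:
step_arm --pt "0.7 0 0 0 3" --pt "0.7 0 0 0 3"

```text
t: 24.4
position: [596.3, 55.1, 157.4]
eef_rot: [-179.9, -0.1, 109.7]
force: [0.2, 0.4, -0.3]
grip_width: 59.7
```

```bash
python3 st.py
```

```text
t 24.4 P [596.3  55.1 157.4] rot [-1.799e+02 -1.000e-01  1.097e+02] j [-20.  27.  15. 101.  -9.  53.  19.] dq7 -31.9 F [ 0.2  0.4 -0.3] T [ 0.04   0.052 -0.012] e7 0.7183 w 59.7 jaw 19.7
EST7 0.0027 EEF -31.9
```

Call:
step_arm --pt "0.7 0 0 0 3" --pt "0.7 0 0 0 3"

```text
t: 24.57
position: [596.3, 55.1, 157.4]
eef_rot: [-179.9, -0.1, 103.7]
force: [0.2, 0.3, -1.2]
grip_width: 59.5
```

```bash
python3 st.py
```

```text
t 24.57 P [596.3  55.1 157.4] rot [-1.799e+02 -1.000e-01  1.037e+02] j [-21.  27.  17. 101.  -9.  53.  14.] dq7 -31.9 F [ 0.2  0.3 -1.2] T [0.05  0.007 0.02 ] e7 0.7172 w 59.5 jaw 13.7
EST7 0.0044 EEF -31.93
```

Call:
step_arm --pt "0.7 0 0 0 3" --pt "0.7 0 0 0 3" --pt "0.7 0 0 0 3"

```text
t: 24.82
position: [596.3, 55.1, 157.5]
eef_rot: [-179.9, -0.0, 94.7]
force: [-0.3, -0.2, -0.1]
grip_width: 59.6
```

```bash
python3 st.py
```

```text
t 24.82 P [596.3  55.1 157.5] rot [-179.9   -0.    94.7] j [-22.  27.  19. 101. -11.  53.   6.] dq7 -31.8 F [-0.3 -0.2 -0.1] T [0.045 0.056 0.03 ] e7 0.7158 w 59.6 jaw 4.7
EST7 0.0028 EEF -31.8
```

Call:
step_arm --pt "0.7 0 0 0 3" --pt "0.7 0 0 0 3"

```text
t: 24.98
position: [596.3, 55.0, 157.5]
eef_rot: [-179.9, -0.0, 88.7]
force: [-0.6, -0.6, -1.3]
grip_width: 59.7
```

```bash
python3 st.py
```

```text
t 24.98 P [596.3  55.  157.5] rot [-179.9   -0.    88.7] j [-23.  27.  20. 101. -11.  53.   0.] dq7 -31.7 F [-0.6 -0.6 -1.3] T [-0.038  0.041  0.019] e7 0.6956 w 59.7 jaw 178.7
EST7 0.0218 EEF -31.74
```

Call:
step_arm --pt "0.7 0 0 0 3" --pt "0.7 0 0 0 3"

```text
t: 25.15
position: [596.3, 55.0, 157.4]
eef_rot: [-179.9, -0.0, 82.7]
force: [-0.6, 0.3, -0.9]
grip_width: 59.7
```

```bash
python3 st.py
```

```text
t 25.15 P [596.3  55.  157.4] rot [-179.9   -0.    82.7] j [-24.  27.  22. 101. -12.  54.  -5.] dq7 -31.8 F [-0.6  0.3 -0.9] T [0.01  0.01  0.043] e7 0.6941 w 59.7 jaw 172.7
EST7 0.0246 EEF -31.8
```

Call:
step_arm --pt "0.7 0 0 0 3" --pt "0.7 0 0 0 3"

```text
t: 25.32
position: [596.3, 55.0, 157.4]
eef_rot: [-179.9, 0.0, 76.7]
force: [-0.8, 0.1, -1.1]
grip_width: 60.0
```

```bash
python3 st.py
```

```text
t 25.32 P [596.3  55.  157.4] rot [-179.9    0.    76.7] j [-25.  28.  23. 101. -13.  54. -10.] dq7 -31.6 F [-0.8  0.1 -1.1] T [-0.032 -0.032  0.045] e7 0.6925 w 60.0 jaw 166.7
EST7 0.0225 EEF -31.64
```

Touch plateau (EST about 0.023). Continuing to the rise.

Call:
step_arm --pt "0.7 0 0 0 3" --pt "0.7 0 0 0 3"

```text
t: 25.48
position: [596.3, 55.0, 157.4]
eef_rot: [-179.9, 0.0, 70.7]
force: [-0.3, 0.4, 0.0]
grip_width: 59.8
```

```bash
python3 st.py
```

```text
t 25.48 P [596.3  55.  157.4] rot [-179.9    0.    70.7] j [-26.  28.  24. 102. -14.  54. -16.] dq7 -31.6 F [-0.3  0.4  0. ] T [-0.042  0.058  0.029] e7 0.6908 w 59.8 jaw 160.7
EST7 0.0237 EEF -31.62
```

Call:
step_arm --pt "0.7 0 0 0 3" --pt "0.7 0 0 0 3"

```text
t: 25.65
position: [596.2, 55.0, 157.4]
eef_rot: [-179.9, 0.0, 64.7]
force: [-0.1, -0.5, -1.6]
grip_width: 59.7
```

```bash
python3 st.py
```

```text
t 25.65 P [596.2  55.  157.4] rot [-179.9    0.    64.7] j [-27.  28.  26. 102. -15.  54. -21.] dq7 -31.4 F [-0.1 -0.5 -1.6] T [-0.056  0.121  0.071] e7 0.6766 w 59.7 jaw 154.7
EST7 0.0341 EEF -31.45
```

Call:
step_arm --pt "0.7 0 0 0 3" --pt "0.7 0 0 0 3"

```text
t: 25.82
position: [596.2, 55.0, 157.4]
eef_rot: [-179.9, 0.0, 58.7]
force: [-0.1, -0.2, -1.3]
grip_width: 59.7
```

```bash
python3 st.py
```

```text
t 25.82 P [596.2  55.  157.4] rot [-179.9    0.    58.7] j [-28.  28.  27. 102. -15.  54. -26.] dq7 -31.5 F [-0.1 -0.2 -1.3] T [-0.06   0.059  0.075] e7 0.6467 w 59.7 jaw 148.7
EST7 0.0641 EEF -31.45
```

Call:
step_arm --pt "0.7 0 0 0 3" --pt "0.7 0 0 0 3"

```text
t: 25.98
position: [596.2, 54.9, 157.4]
eef_rot: [-179.9, 0.1, 52.7]
force: [-0.4, -0.4, -1.9]
grip_width: 59.8
```

```bash
python3 st.py 598.9 188.8
```

```text
t 25.98 P [596.2  54.9 157.4] rot [-1.799e+02  1.000e-01  5.270e+01] j [-29.  29.  28. 102. -16.  54. -31.] dq7 -31.4 F [-0.4 -0.4 -1.9] T [-0.025  0.016  0.151] e7 0.6175 w 59.8 jaw 142.7
EST7 0.0925 EEF -31.42
dx 108.2 dy -79.0
```

Round 1 is done: all four are at about 0.15 N·m (nut 1 about 0.13–0.15, nut 2 about 0.165). Starting round 2 at nut 1.

Call:
step_arm --pt "0.7 0 0 0 -5" --pt "0.7 0 0 0 -6" --pt "0.7 0 0 -0.005 -7" --pt "0.7 0 0 -0.012 -7" --pt "0.7 0 0 -0.02 -7" --pt "0.7 0 0 -0.013 -7" --pt "0.7 0 0 0 -7" --pt "0.7 0 0 0 -7" --pt "0.7 0 0 0 -7" --pt "0.7 0 0 0 -7" --pt "0.7 0 0 0 -7" --pt "0.7 0 0 0 -7" --pt "0.7 0 0 0 -7" --pt "0.7 0 0 0 -7" --pt "0.7 0 0 0 -7" --pt "0.7 0 0 0 -7"

```text
t: 27.32
position: [596.6, 54.9, 207.6]
eef_rot: [-180.0, -0.1, 162.2]
force: [-0.5, -0.1, 0.5]
grip_width: 59.9
```

```bash
python3 st.py 598.9 188.8
```

```text
t 27.32 P [596.6  54.9 207.6] rot [-1.800e+02 -1.000e-01  1.622e+02] j [-13.  23.   6.  99.  -3.  59.  67.] dq7 77.0 F [-0.5 -0.1  0.5] T [-0.015 -0.013  0.001] e7 -1.7982 w 59.9 jaw 72.2
EST7 0.0584 EEF 76.98
dx 38.7 dy 128.2
```

Call:
step_arm --pt "0.7 0.0064 0.0214 0 0" --pt "0.7 0.0064 0.0214 0 0" --pt "0.7 0.0064 0.0214 0 0" --pt "0.7 0.0064 0.0214 0 0" --pt "0.7 0.0064 0.0214 0 0" --pt "0.7 0.0064 0.0214 0 0" --pt "0.7 0 0 0.01 0" --pt "0.7 0 0 0.01 0"

```text
t: 27.98
position: [600.1, 190.9, 187.7]
eef_rot: [179.9, -0.0, 162.1]
force: [0.2, -0.6, -0.3]
grip_width: 59.8
```

```bash
python3 st.py 598.9 188.8; python3 -c "
from h import *
p,d=snap('scene','scene5'); cv2.imwrite('pics/z5.png',cv2.resize(p[140:290,280:440],None,fx=4,fy=4,interpolation=cv2.INTER_CUBIC)[:,:,::-1])"
```

```text
t 27.98 P [600.1 190.9 187.7] rot [179.9  -0.  162.1] j [-23.  27.   4.  95.  -2.  58.  54.] dq7 1.1 F [ 0.2 -0.6 -0.3] T [-0.035  0.016 -0.005] e7 -0.1146 w 59.8 jaw 72.1
EST7 0.0894 EEF 1.12
dx 0.5 dy -2.4
```

View pics/z5.png

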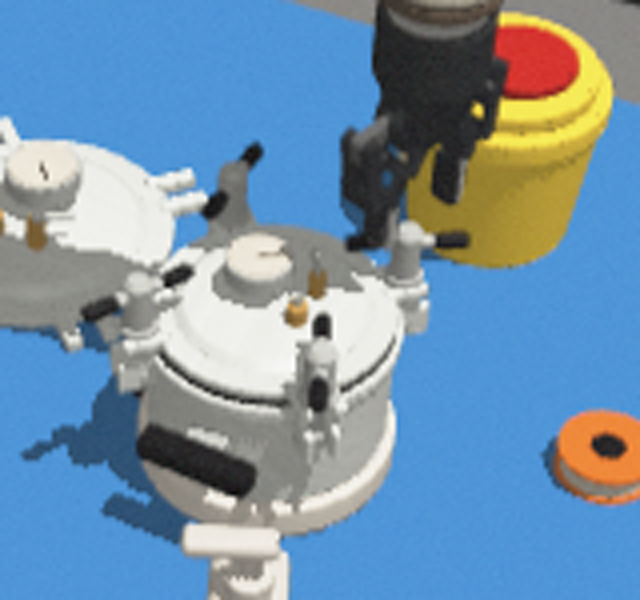

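Call:
step_arm --pt "0.7 0 0 0.015 0" --pt "0.7 0 0 0.014 1" --pt "0.7 0 0 0.001 3" --pt "0.7 0 0 0 3"

```text
t: 28.37
position: [598.8, 186.0, 155.7]
eef_rot: [-179.8, -0.2, 154.6]
force: [-3.0, 2.7, -2.4]
grip_width: 59.8
```

```bash
python3 st.py 598.9 188.8
```

```text
t 28.37 P [598.8 186.  155.7] rot [-179.8   -0.2  154.6] j [-24.  29.   6.  97.  -3.  55.  48.] dq7 -32.0 F [-3.   2.7 -2.4] T [0.535 0.714 0.122] e7 0.6564 w 59.8 jaw 64.6
EST7 0.0676 EEF -32.03
dx 1.1 dy 2.6
```

Call:
step_arm --pt "0.7 0 0 0 2"

```text
t: 28.45
position: [598.3, 186.9, 156.0]
eef_rot: [-179.8, -0.3, 152.6]
force: [-3.7, 2.6, -3.2]
grip_width: 59.8
```

```bash
python3 st.py 598.9 188.8
```

```text
t 28.45 P [598.3 186.9 156. ] rot [-179.8   -0.3  152.6] j [-24.  29.   6.  97.  -4.  55.  46.] dq7 -20.0 F [-3.7  2.6 -3.2] T [0.5   0.815 0.146] e7 0.1534 w 59.8 jaw 62.6
EST7 0.2995 EEF -20.04
dx 0.3 dy 2.0
```

Call:
step_arm --pt "0.7 0.0008 0.0023 0 3"

```text
t: 28.53
position: [598.5, 188.9, 156.2]
eef_rot: [-179.7, -0.3, 149.7]
force: [-2.9, 0.8, -0.3]
grip_width: 60.1
```

```bash
python3 st.py 598.9 188.8
```

```text
t 28.53 P [598.5 188.9 156.2] rot [-179.7   -0.3  149.7] j [-25.  29.   7.  97.  -4.  55.  43.] dq7 -35.7 F [-2.9  0.8 -0.3] T [0.191 0.566 0.03 ] e7 0.9305 w 60.1 jaw 59.7
EST7 -0.1244 EEF -35.67
dx -0.4 dy 0.1
```

Call:
step_arm --pt "0.7 0 0 0 3"

```text
t: 28.62
position: [598.8, 189.5, 156.3]
eef_rot: [-179.8, -0.2, 146.7]
force: [-2.8, 1.2, -1.3]
grip_width: 59.9
```

```bash
python3 st.py 598.9 188.8
```

```text
t 28.62 P [598.8 189.5 156.3] rot [-179.8   -0.2  146.7] j [-25.  29.   7.  97.  -4.  55.  40.] dq7 -31.7 F [-2.8  1.2 -1.3] T [0.292 0.558 0.133] e7 0.5716 w 59.9 jaw 56.7
EST7 0.1445 EEF -31.68
dx -0.5 dy -0.5
```

Call:
step_arm --pt "0.7 0 0 0 3"

```text
t: 28.7
position: [598.8, 189.4, 156.4]
eef_rot: [-179.8, -0.2, 143.7]
force: [-2.3, 1.4, -1.9]
grip_width: 59.5
```

```bash
python3 st.py 598.9 188.8
```

```text
t 28.7 P [598.8 189.4 156.4] rot [-179.8   -0.2  143.7] j [-26.  29.   8.  97.  -5.  55.  38.] dq7 -31.7 F [-2.3  1.4 -1.9] T [0.35  0.564 0.143] e7 0.5691 w 59.5 jaw 53.7
EST7 0.1485 EEF -31.75
dx -0.5 dy -0.4
```

Call:
step_arm --pt "0.7 0 0 0 3"

```text
t: 28.78
position: [598.8, 189.4, 156.3]
eef_rot: [-179.7, -0.2, 140.7]
force: [-2.2, 1.9, -2.8]
grip_width: 59.9
```

```bash
python3 st.py 598.9 188.8
```

```text
t 28.78 P [598.8 189.4 156.3] rot [-179.7   -0.2  140.7] j [-26.  29.   9.  97.  -5.  55.  35.] dq7 -31.9 F [-2.2  1.9 -2.8] T [0.322 0.604 0.163] e7 0.559 w 59.9 jaw 50.7
EST7 0.161 EEF -31.86
dx -0.5 dy -0.4
```

Call:
step_arm --pt "0.7 0 0 0 3"

```text
t: 28.87
position: [598.7, 189.4, 156.3]
eef_rot: [-179.7, -0.2, 137.7]
force: [-3.6, 2.0, -1.4]
grip_width: 59.7
```

```bash
python3 st.py 598.9 188.8
```

```text
t 28.87 P [598.7 189.4 156.3] rot [-179.7   -0.2  137.7] j [-27.  29.   9.  97.  -6.  55.  32.] dq7 -31.8 F [-3.6  2.  -1.4] T [0.31  0.589 0.193] e7 0.5436 w 59.7 jaw 47.7
EST7 0.1762 EEF -31.85
dx -0.5 dy -0.3
```

Call:
step_arm --pt "0.7 0 0 0 3"

```text
t: 28.95
position: [598.8, 189.4, 156.3]
eef_rot: [-179.7, -0.2, 134.7]
force: [-1.9, 1.4, -1.3]
grip_width: 59.6
```

```bash
python3 st.py 598.9 188.8
```

```text
t 28.95 P [598.8 189.4 156.3] rot [-179.7   -0.2  134.7] j [-27.  29.  10.  97.  -6.  55.  30.] dq7 -31.8 F [-1.9  1.4 -1.3] T [0.371 0.553 0.163] e7 0.5295 w 59.6 jaw 44.7
EST7 0.1893 EEF -31.8
dx -0.5 dy -0.3
```

Call:
step_arm --pt "0.7 0 0 0 3"

```text
t: 29.03
position: [598.8, 189.4, 156.3]
eef_rot: [-179.7, -0.2, 131.7]
force: [-1.7, 2.3, -2.8]
grip_width: 59.6
```

```bash
python3 st.py 598.9 188.8
```

```text
t 29.03 P [598.8 189.4 156.3] rot [-179.7   -0.2  131.7] j [-28.  29.  11.  97.  -6.  55.  27.] dq7 -31.8 F [-1.7  2.3 -2.8] T [0.341 0.555 0.229] e7 0.5145 w 59.6 jaw 41.7
EST7 0.2033 EEF -31.76
dx -0.5 dy -0.3
```

Call:
step_arm --pt "0.7 0 0 0 3"

```text
t: 29.12
position: [598.7, 189.4, 156.3]
eef_rot: [-179.7, -0.1, 128.7]
force: [-3.2, 1.6, -2.3]
grip_width: 60.0
```

```bash
python3 st.py 598.9 188.8
```

```text
t 29.12 P [598.7 189.4 156.3] rot [-1.797e+02 -1.000e-01  1.287e+02] j [-28.  29.  11.  97.  -7.  55.  24.] dq7 -31.8 F [-3.2  1.6 -2.3] T [0.321 0.625 0.252] e7 0.5001 w 60.0 jaw 38.7
EST7 0.2193 EEF -31.83
dx -0.6 dy -0.3
```

Call:
step_arm --pt "0.7 0 0 0 3"

```text
t: 29.2
position: [598.7, 189.4, 156.3]
eef_rot: [-179.7, -0.1, 125.7]
force: [-3.1, 1.9, -3.4]
grip_width: 59.8
```

```bash
python3 st.py 598.9 188.8
```

```text
t 29.2 P [598.7 189.4 156.3] rot [-1.797e+02 -1.000e-01  1.257e+02] j [-29.  29.  12.  97.  -7.  55.  22.] dq7 -31.7 F [-3.1  1.9 -3.4] T [0.392 0.539 0.256] e7 0.4857 w 59.8 jaw 35.7
EST7 0.2304 EEF -31.68
dx -0.6 dy -0.2
```

Call:
step_arm --pt "0.7 0 0 0 3"

```text
t: 29.28
position: [598.8, 189.4, 156.3]
eef_rot: [-179.7, -0.1, 122.7]
force: [-2.2, 1.8, -2.8]
grip_width: 59.7
```

```bash
python3 st.py 598.9 188.8
```

```text
t 29.28 P [598.8 189.4 156.3] rot [-1.797e+02 -1.000e-01  1.227e+02] j [-29.  30.  13.  97.  -8.  55.  19.] dq7 -31.7 F [-2.2  1.8 -2.8] T [0.305 0.56  0.261] e7 0.4711 w 59.7 jaw 32.7
EST7 0.2463 EEF -31.74
dx -0.6 dy -0.2
```

Call:
step_arm --pt "0.7 0 0 0 3"

```text
t: 29.37
position: [598.7, 189.4, 156.2]
eef_rot: [-179.7, -0.1, 119.7]
force: [-2.7, 2.1, -2.9]
grip_width: 59.7
```

```bash
python3 st.py 598.9 188.8
```

```text
t 29.37 P [598.7 189.4 156.2] rot [-1.797e+02 -1.000e-01  1.197e+02] j [-30.  30.  13.  97.  -8.  55.  16.] dq7 -31.7 F [-2.7  2.1 -2.9] T [0.355 0.542 0.303] e7 0.4566 w 59.7 jaw 29.7
EST7 0.2599 EEF -31.7
dx -0.6 dy -0.2
```

Call:
step_arm --pt "0.7 0 0 0 3" --pt "0.7 0 0 0 3"

```text
t: 29.53
position: [598.8, 189.4, 156.2]
eef_rot: [-179.7, -0.1, 113.7]
force: [-2.4, 1.5, -2.9]
grip_width: 59.5
```

```bash
python3 st.py 598.9 188.8
```

```text
t 29.53 P [598.8 189.4 156.2] rot [-1.797e+02 -1.000e-01  1.137e+02] j [-31.  30.  15.  97.  -9.  55.  11.] dq7 -31.7 F [-2.4  1.5 -2.9] T [0.353 0.497 0.3  ] e7 0.4277 w 59.5 jaw 23.7
EST7 0.2883 EEF -31.68
dx -0.6 dy -0.1
```

Call:
step_arm --pt "0.7 0 0 0 3"

```text
t: 29.62
position: [598.7, 189.3, 156.2]
eef_rot: [-179.7, -0.0, 110.7]
force: [-2.3, 1.6, -2.9]
grip_width: 59.7
```

```bash
python3 st.py 598.9 188.8
```

```text
t 29.62 P [598.7 189.3 156.2] rot [-179.7   -0.   110.7] j [-31.  30.  15.  97.  -9.  55.   8.] dq7 -31.6 F [-2.3  1.6 -2.9] T [0.351 0.526 0.338] e7 0.4131 w 59.7 jaw 20.7
EST7 0.3012 EEF -31.61
dx -0.6 dy -0.0
```

Call:
step_arm --pt "0.7 0 0 0 3"

```text
t: 29.7
position: [598.7, 189.4, 156.2]
eef_rot: [-179.7, -0.0, 107.7]
force: [-2.6, 1.2, -3.6]
grip_width: 59.3
```

```bash
python3 st.py 598.9 188.8
```

```text
t 29.7 P [598.7 189.4 156.2] rot [-179.7   -0.   107.7] j [-32.  30.  16.  97. -10.  55.   6.] dq7 -31.7 F [-2.6  1.2 -3.6] T [0.365 0.497 0.338] e7 0.3986 w 59.3 jaw 17.7
EST7 0.3172 EEF -31.67
dx -0.6 dy 0.0
```

Call:
step_arm --pt "0.7 0 0 0 3"

```text
t: 29.78
position: [598.7, 189.4, 156.2]
eef_rot: [-179.7, -0.0, 104.7]
force: [-1.6, 2.4, -3.3]
grip_width: 60.3
```

```bash
python3 st.py 598.9 188.8
```

```text
t 29.78 P [598.7 189.4 156.2] rot [-179.7   -0.   104.7] j [-32.  30.  17.  97. -10.  55.   3.] dq7 -31.6 F [-1.6  2.4 -3.3] T [0.337 0.496 0.37 ] e7 0.3842 w 60.3 jaw 14.7
EST7 0.3303 EEF -31.62
dx -0.6 dy 0.0
```

Call:
step_arm --pt "0.7 0 0 0 3" --pt "0.7 0 0 0 3"

```text
t: 29.95
position: [598.7, 189.4, 156.1]
eef_rot: [-179.7, 0.0, 98.7]
force: [-2.5, 1.9, -3.4]
grip_width: 59.9
```

```bash
python3 st.py 598.9 188.8
```

```text
t 29.95 P [598.7 189.4 156.1] rot [-179.7    0.    98.7] j [-33.  30.  18.  97. -11.  55.  -2.] dq7 -31.6 F [-2.5  1.9 -3.4] T [0.283 0.482 0.413] e7 0.3558 w 59.9 jaw 8.7
EST7 0.3586 EEF -31.61
dx -0.6 dy 0.1
```

Call:
step_arm --pt "0.7 0 0 0 3"

```text
t: 30.03
position: [598.7, 189.3, 156.1]
eef_rot: [-179.7, 0.1, 95.7]
force: [-2.9, 0.6, -3.9]
grip_width: 59.5
```

```bash
python3 st.py 598.9 188.8
```

```text
t 30.03 P [598.7 189.3 156.1] rot [-1.797e+02  1.000e-01  9.570e+01] j [-34.  30.  19.  97. -11.  55.  -5.] dq7 -31.5 F [-2.9  0.6 -3.9] T [0.34  0.491 0.384] e7 0.3416 w 59.5 jaw 5.7
EST7 0.3698 EEF -31.48
dx -0.6 dy 0.2
```

Call:
step_arm --pt "0.7 0 0 0 3"

```text
t: 30.12
position: [598.7, 189.4, 156.1]
eef_rot: [-179.7, 0.1, 92.7]
force: [-2.0, 1.9, -3.9]
grip_width: 59.6
```

```bash
python3 st.py 598.9 188.8
```

```text
t 30.12 P [598.7 189.4 156.1] rot [-1.797e+02  1.000e-01  9.270e+01] j [-34.  30.  20.  97. -12.  55.  -8.] dq7 -31.5 F [-2.   1.9 -3.9] T [0.297 0.528 0.433] e7 0.3272 w 59.6 jaw 2.7
EST7 0.3855 EEF -31.54
dx -0.6 dy 0.2
```

Call:
step_arm --pt "0.7 0 0 0 3"

```text
t: 30.2
position: [598.7, 189.4, 156.1]
eef_rot: [-179.7, 0.1, 89.7]
force: [-1.8, 1.8, -4.1]
grip_width: 60.0
```

```bash
python3 st.py 598.9 188.8
```

```text
t 30.2 P [598.7 189.4 156.1] rot [-1.797e+02  1.000e-01  8.970e+01] j [-35.  30.  20.  97. -12.  55. -10.] dq7 -31.6 F [-1.8  1.8 -4.1] T [0.36  0.504 0.367] e7 0.3127 w 60.0 jaw 179.7
EST7 0.4006 EEF -31.56
dx -0.6 dy 0.2
```

Call:
step_arm --pt "0.7 0 0 0 3"

```text
t: 30.28
position: [598.7, 189.4, 156.1]
eef_rot: [-179.7, 0.1, 86.7]
force: [-2.6, 1.1, -4.0]
grip_width: 59.9
```

```bash
python3 st.py 598.9 188.8
```

```text
t 30.28 P [598.7 189.4 156.1] rot [-1.797e+02  1.000e-01  8.670e+01] j [-35.  30.  21.  97. -13.  55. -13.] dq7 -31.6 F [-2.6  1.1 -4. ] T [0.357 0.457 0.445] e7 0.2982 w 59.9 jaw 176.7
EST7 0.4154 EEF -31.58
dx -0.6 dy 0.3
```

Call:
step_arm --pt "0.7 0 0 0 3"

```text
t: 30.37
position: [598.7, 189.4, 156.1]
eef_rot: [-179.7, 0.1, 83.7]
force: [-1.9, 1.4, -4.0]
grip_width: 59.6
```

```bash
python3 st.py 598.9 188.8
```

```text
t 30.37 P [598.7 189.4 156.1] rot [-1.797e+02  1.000e-01  8.370e+01] j [-36.  30.  22.  97. -13.  55. -16.] dq7 -31.5 F [-1.9  1.4 -4. ] T [0.364 0.482 0.422] e7 0.2839 w 59.6 jaw 173.7
EST7 0.428 EEF -31.5
dx -0.5 dy 0.3
```

Call:
step_arm --pt "0.7 0 0 0 3"

```text
t: 30.45
position: [598.7, 189.4, 156.0]
eef_rot: [-179.7, 0.1, 80.7]
force: [-2.2, 1.4, -4.8]
grip_width: 59.7
```

```bash
python3 st.py 598.9 188.8
```

```text
t 30.45 P [598.7 189.4 156. ] rot [-1.797e+02  1.000e-01  8.070e+01] j [-36.  31.  22.  97. -14.  55. -18.] dq7 -31.5 F [-2.2  1.4 -4.8] T [0.334 0.472 0.487] e7 0.2697 w 59.7 jaw 170.7
EST7 0.4419 EEF -31.49
dx -0.5 dy 0.3
```

Call:
step_arm --pt "0.7 0 0 0 -5" --pt "0.7 0 0 0 -6" --pt "0.7 0 0 -0.005 -7" --pt "0.7 0 0 -0.012 -7" --pt "0.7 0 0 -0.02 -7" --pt "0.7 0 0 -0.013 -7" --pt "0.7 0 0 0 -7" --pt "0.7 0 0 0 -7" --pt "0.7 0 0 0 -7" --pt "0.7 0 0 0 -7" --pt "0.7 0 0 0 -7" --pt "0.7 0 0 0 -7" --pt "0.7 0 0 0 -7" --pt "0.7 0 0 0 -7" --pt "0.7 0 0 0 -7" --pt "0.7 0 0 0 -7" --pt "0.7 0 0 0 -5"

```text
t: 31.87
position: [600.9, 188.3, 207.4]
eef_rot: [-179.9, -0.1, -164.9]
force: [-0.5, -0.3, -0.0]
grip_width: 59.9
```

```bash
python3 st.py 462.3 56.9
```

```text
t 31.87 P [600.9 188.3 207.4] rot [-1.799e+02 -1.000e-01 -1.649e+02] j [-19.  26.  -1.  94.   1.  60.  85.] dq7 52.2 F [-0.5 -0.3 -0. ] T [-0.069 -0.055  0.012] e7 -0.8533 w 59.9 jaw 105.1
EST7 -0.3264 EEF 52.2
dx 168.0 dy -90.9
```

Call:
step_arm --pt "0.7 0.024 -0.013 0 0" --pt "0.7 0.024 -0.013 0 0" --pt "0.7 0.024 -0.013 0 0" --pt "0.7 0.024 -0.013 0 0" --pt "0.7 0.024 -0.013 0 0" --pt "0.7 0.024 -0.013 0 0" --pt "0.7 0.024 -0.013 0 0" --pt "0.7 0 0 0.01 0" --pt "0.7 0 0 0.01 1" --pt "0.7 0 0 0 1" --pt "0.7 0 0 0 1"

```text
t: 32.78
position: [462.3, 59.8, 187.3]
eef_rot: [180.0, -0.1, -168.2]
force: [-0.9, 0.6, 0.0]
grip_width: 60.1
```

```bash
python3 st.py 462.2 56.9
```

```text
t 32.78 P [462.3  59.8 187.3] rot [ 1.800e+02 -1.000e-01 -1.682e+02] j [-11.  11.   1. 118.  -0.  51.  91.] dq7 -11.5 F [-0.9  0.6  0. ] T [ 0.021  0.004 -0.046] e7 0.2744 w 60.1 jaw 101.8
EST7 -0.015 EEF -11.48
dx 0.7 dy -2.8
```

Call:
step_arm --pt "0.7 0.0007 -0.0028 0.015 1" --pt "0.7 0 0 0.014 1" --pt "0.7 0 0 0 2" --pt "0.7 0 0 0 2"

```text
t: 33.12
position: [462.4, 57.4, 158.3]
eef_rot: [-180.0, -0.1, -174.2]
force: [0.2, 0.5, 0.2]
grip_width: 59.8
```

```bash
python3 st.py 462.2 56.9
```

```text
t 33.12 P [462.4  57.4 158.3] rot [-1.800e+02 -1.000e-01 -1.742e+02] j [-12.  14.   2. 119.  -1.  47.  86.] dq7 -22.9 F [0.2 0.5 0.2] T [-0.039  0.022  0.014] e7 0.5669 w 59.8 jaw 95.8
EST7 -0.0499 EEF -22.88
dx 0.2 dy -0.5
```

Well centred. Turning nut 3 now.

Call:
step_arm --pt "0.7 0 -0.0004 0 3" --pt "0.7 0 0 0 3"

```text
t: 33.28
position: [462.0, 57.5, 158.7]
eef_rot: [180.0, -0.2, 179.8]
force: [-2.9, 0.8, -0.0]
grip_width: 59.6
```

```bash
python3 st.py 462.2 56.9
```

```text
t 33.28 P [462.   57.5 158.7] rot [180.   -0.2 179.8] j [-13.  14.   3. 119.  -1.  47.  80.] dq7 -34.1 F [-2.9  0.8 -0. ] T [0.273 0.471 0.147] e7 0.6889 w 59.6 jaw 89.8
EST7 0.0818 EEF -34.1
dx -0.3 dy -0.6
```

Call:
step_arm --pt "0.7 0 0 0 3"

```text
t: 33.37
position: [461.9, 57.6, 158.7]
eef_rot: [180.0, -0.2, 176.8]
force: [-2.7, 0.6, -0.8]
grip_width: 59.6
```

```bash
python3 st.py 462.2 56.9
```

```text
t 33.37 P [461.9  57.6 158.7] rot [180.   -0.2 176.8] j [-13.  14.   3. 119.  -1.  47.  77.] dq7 -34.0 F [-2.7  0.6 -0.8] T [0.213 0.465 0.169] e7 0.6373 w 59.6 jaw 86.8
EST7 0.1313 EEF -34.01
dx -0.3 dy -0.6
```

Call:
step_arm --pt "0.7 0 0 0 3"

```text
t: 33.45
position: [461.9, 57.6, 158.7]
eef_rot: [-180.0, -0.1, 173.8]
force: [-2.2, 1.0, -0.3]
grip_width: 60.0
```

```bash
python3 st.py 462.2 56.9
```

```text
t 33.45 P [461.9  57.6 158.7] rot [-1.800e+02 -1.000e-01  1.738e+02] j [-14.  14.   4. 119.  -1.  47.  75.] dq7 -34.1 F [-2.2  1.  -0.3] T [0.238 0.475 0.157] e7 0.6209 w 60.0 jaw 83.8
EST7 0.1507 EEF -34.14
dx -0.4 dy -0.6
```

Call:
step_arm --pt "0.7 0 0 0 3"

```text
t: 33.53
position: [461.9, 57.6, 158.8]
eef_rot: [-180.0, -0.1, 170.8]
force: [-2.5, 1.6, -0.6]
grip_width: 59.7
```

```bash
python3 st.py 462.2 56.9
```

```text
t 33.53 P [461.9  57.6 158.8] rot [-1.800e+02 -1.000e-01  1.708e+02] j [-14.  14.   4. 119.  -1.  47.  72.] dq7 -34.1 F [-2.5  1.6 -0.6] T [0.217 0.428 0.225] e7 0.607 w 59.7 jaw 80.8
EST7 0.1639 EEF -34.11
dx -0.4 dy -0.6
```

Call:
step_arm --pt "0.7 0 0 0 3" --pt "0.7 0 0 0 3"

```text
t: 33.7
position: [461.9, 57.5, 158.7]
eef_rot: [-180.0, -0.1, 164.8]
force: [-2.5, 0.2, -1.2]
grip_width: 59.7
```

```bash
python3 st.py 462.2 56.9
```

```text
t 33.7 P [461.9  57.5 158.7] rot [-1.800e+02 -1.000e-01  1.648e+02] j [-15.  14.   5. 119.  -2.  47.  66.] dq7 -34.0 F [-2.5  0.2 -1.2] T [0.249 0.458 0.251] e7 0.5794 w 59.7 jaw 74.8
EST7 0.1891 EEF -34.0
dx -0.5 dy -0.5
```

Call:
step_arm --pt "0.7 0 0 0 3" --pt "0.7 0 0 0 3"

```text
t: 33.87
position: [461.9, 57.6, 158.7]
eef_rot: [-179.9, -0.1, 158.8]
force: [-2.5, 1.3, -1.1]
grip_width: 59.7
```

```bash
python3 st.py 462.2 56.9
```

```text
t 33.87 P [461.9  57.6 158.7] rot [-1.799e+02 -1.000e-01  1.588e+02] j [-16.  14.   6. 119.  -2.  47.  60.] dq7 -34.1 F [-2.5  1.3 -1.1] T [0.189 0.404 0.284] e7 0.5515 w 59.7 jaw 68.8
EST7 0.2187 EEF -34.08
dx -0.5 dy -0.5
```

Call:
step_arm --pt "0.7 0 0 0 3" --pt "0.7 0 0 0 3"

```text
t: 34.03
position: [461.9, 57.6, 158.7]
eef_rot: [-179.9, -0.1, 152.8]
force: [-1.9, 0.5, -1.1]
grip_width: 59.7
```

```bash
python3 st.py 462.2 56.9
```

```text
t 34.03 P [461.9  57.6 158.7] rot [-1.799e+02 -1.000e-01  1.528e+02] j [-16.  14.   7. 119.  -2.  47.  55.] dq7 -33.9 F [-1.9  0.5 -1.1] T [0.195 0.464 0.258] e7 0.5238 w 59.7 jaw 62.8
EST7 0.2434 EEF -33.95
dx -0.6 dy -0.4
```

Call:
step_arm --pt "0.7 0 0 0 3" --pt "0.7 0 0 0 3"

```text
t: 34.2
position: [461.9, 57.6, 158.6]
eef_rot: [-179.9, -0.1, 146.8]
force: [-1.9, 1.5, -1.4]
grip_width: 59.6
```

```bash
python3 st.py 462.2 56.9
```

```text
t 34.2 P [461.9  57.6 158.6] rot [-1.799e+02 -1.000e-01  1.468e+02] j [-17.  14.   8. 119.  -3.  47.  49.] dq7 -34.0 F [-1.9  1.5 -1.4] T [0.152 0.426 0.283] e7 0.4965 w 59.6 jaw 56.8
EST7 0.271 EEF -33.96
dx -0.7 dy -0.4
```

Call:
step_arm --pt "0.7 0 0 0 3" --pt "0.7 0 0 0 3"

```text
t: 34.37
position: [461.9, 57.6, 158.6]
eef_rot: [-179.9, -0.1, 140.8]
force: [-2.3, 1.0, -1.9]
grip_width: 60.1
```

```bash
python3 st.py 462.2 56.9
```

```text
t 34.37 P [461.9  57.6 158.6] rot [-1.799e+02 -1.000e-01  1.408e+02] j [-18.  14.   9. 119.  -3.  47.  43.] dq7 -33.9 F [-2.3  1.  -1.9] T [0.192 0.365 0.292] e7 0.4693 w 60.1 jaw 50.8
EST7 0.2972 EEF -33.92
dx -0.7 dy -0.3
```

Call:
step_arm --pt "0.7 0 0 0 3"

```text
t: 34.45
position: [461.8, 57.6, 158.6]
eef_rot: [-179.9, -0.1, 137.8]
force: [-2.1, 2.1, -1.5]
grip_width: 59.8
```

```bash
python3 st.py 462.2 56.9
```

```text
t 34.45 P [461.8  57.6 158.6] rot [-1.799e+02 -1.000e-01  1.378e+02] j [-19.  14.   9. 119.  -3.  47.  40.] dq7 -34.1 F [-2.1  2.1 -1.5] T [0.208 0.341 0.344] e7 0.4554 w 59.8 jaw 47.8
EST7 0.3148 EEF -34.08
dx -0.7 dy -0.2
```

Call:
step_arm --pt "0.7 0 0 0 3"

```text
t: 34.53
position: [461.8, 57.6, 158.6]
eef_rot: [-179.9, -0.1, 134.9]
force: [-1.9, 1.8, -1.5]
grip_width: 59.8
```

```bash
python3 st.py 462.2 56.9
```

```text
t 34.53 P [461.8  57.6 158.6] rot [-1.799e+02 -1.000e-01  1.349e+02] j [-19.  14.  10. 119.  -3.  47.  37.] dq7 -34.0 F [-1.9  1.8 -1.5] T [0.197 0.333 0.353] e7 0.4416 w 59.8 jaw 44.9
EST7 0.3267 EEF -34.0
dx -0.7 dy -0.2
```

Call:
step_arm --pt "0.7 0 0 0 3"

```text
t: 34.62
position: [461.8, 57.6, 158.6]
eef_rot: [-179.9, -0.1, 131.9]
force: [-2.1, 1.7, -2.0]
grip_width: 59.5
```

```bash
python3 st.py 462.2 56.9
```

```text
t 34.62 P [461.8  57.6 158.6] rot [-1.799e+02 -1.000e-01  1.319e+02] j [-19.  14.  10. 119.  -3.  47.  35.] dq7 -33.9 F [-2.1  1.7 -2. ] T [0.254 0.353 0.308] e7 0.4283 w 59.5 jaw 41.9
EST7 0.3388 EEF -33.94
dx -0.8 dy -0.2
```

Call:
step_arm --pt "0.7 0 0 0 3"

```text
t: 34.7
position: [461.8, 57.6, 158.5]
eef_rot: [-179.9, -0.1, 128.9]
force: [-2.4, 1.0, -1.9]
grip_width: 59.6
```

```bash
python3 st.py 462.2 56.9
```

```text
t 34.7 P [461.8  57.6 158.5] rot [-1.799e+02 -1.000e-01  1.289e+02] j [-20.  14.  11. 119.  -3.  47.  32.] dq7 -34.0 F [-2.4  1.  -1.9] T [0.195 0.26  0.384] e7 0.4139 w 59.6 jaw 38.9
EST7 0.3544 EEF -34.0
dx -0.7 dy -0.1
```

Call:
step_arm --pt "0.7 0 0 0 3" --pt "0.7 0 0 0 3"

```text
t: 34.87
position: [461.9, 57.6, 158.5]
eef_rot: [-179.9, -0.1, 122.9]
force: [-2.1, 1.3, -2.4]
grip_width: 59.9
```

```bash
python3 st.py 462.2 56.9
```

```text
t 34.87 P [461.9  57.6 158.5] rot [-1.799e+02 -1.000e-01  1.229e+02] j [-21.  14.  12. 119.  -4.  47.  26.] dq7 -33.9 F [-2.1  1.3 -2.4] T [0.234 0.345 0.455] e7 0.3869 w 59.9 jaw 32.9
EST7 0.3793 EEF -33.9
dx -0.8 dy -0.1
```

Call:
step_arm --pt "0.7 0 0 0 3"

```text
t: 34.95
position: [461.8, 57.6, 158.5]
eef_rot: [-179.9, -0.1, 119.9]
force: [-2.5, 1.3, -2.3]
grip_width: 59.6
```

```bash
python3 st.py 462.2 56.9
```

```text
t 34.95 P [461.8  57.6 158.5] rot [-1.799e+02 -1.000e-01  1.199e+02] j [-21.  14.  12. 119.  -4.  47.  23.] dq7 -33.9 F [-2.5  1.3 -2.3] T [0.177 0.393 0.458] e7 0.3737 w 59.6 jaw 29.9
EST7 0.3918 EEF -33.87
dx -0.8 dy -0.0
```

Call:
step_arm --pt "0.7 0 0 0 3"

```text
t: 35.03
position: [461.8, 57.6, 158.5]
eef_rot: [-179.9, -0.0, 116.9]
force: [-1.2, 0.3, -2.7]
grip_width: 59.8
```

```bash
python3 st.py 462.2 56.9
```

```text
t 35.03 P [461.8  57.6 158.5] rot [-179.9   -0.   116.9] j [-21.  14.  13. 119.  -4.  47.  20.] dq7 -34.0 F [-1.2  0.3 -2.7] T [0.189 0.296 0.47 ] e7 0.3599 w 59.8 jaw 26.9
EST7 0.4075 EEF -33.96
dx -0.8 dy 0.1
```

Call:
step_arm --pt "0.7 0 0 0 3"

```text
t: 35.12
position: [461.8, 57.6, 158.5]
eef_rot: [-179.9, -0.0, 113.9]
force: [-1.6, -0.2, -3.3]
grip_width: 59.7
```

```bash
python3 st.py 462.2 56.9
```

```text
t 35.12 P [461.8  57.6 158.5] rot [-179.9   -0.   113.9] j [-22.  14.  13. 119.  -4.  47.  18.] dq7 -33.9 F [-1.6 -0.2 -3.3] T [0.273 0.284 0.408] e7 0.3459 w 59.7 jaw 23.9
EST7 0.4199 EEF -33.89
dx -0.7 dy 0.1
```

Call:
step_arm --pt "0.7 0 0 0 -5" --pt "0.7 0 0 0 -6" --pt "0.7 0 0 -0.005 -7" --pt "0.7 0 0 -0.012 -7" --pt "0.7 0 0 -0.02 -7" --pt "0.7 0 0 -0.013 -7" --pt "0.7 0 0 0 -7" --pt "0.7 0 0 0 -7" --pt "0.7 0 0 0 -7" --pt "0.7 0 0 0 -7" --pt "0.7 0 0 0 -7" --pt "0.7 0 0 0 -7" --pt "0.7 0 0 0 -7" --pt "0.7 0 0 0 -7" --pt "0.7 0 0 0 -7" --pt "0.7 0 0 0 -7" --pt "0.7 0 0 0 -2"

```text
t: 36.53
position: [463.3, 57.2, 209.3]
eef_rot: [180.0, 0.0, -134.7]
force: [-0.3, -0.4, 0.6]
grip_width: 60.2
```

```bash
python3 st.py 464.7 191.2
```

```text
t 36.53 P [463.3  57.2 209.3] rot [ 180.     0.  -134.7] j [-10.  10.  -0. 116.  -0.  54. 125.] dq7 16.5 F [-0.3 -0.4  0.6] T [-0.03   0.043  0.021] e7 0.5805 w 60.2 jaw 135.3
EST7 -0.9544 EEF 16.55
dx -96.2 dy 93.3
```

Call:
step_arm --pt "0.7 -0.016 0.0155 0 0" --pt "0.7 -0.016 0.0155 0 0" --pt "0.7 -0.016 0.0155 0 0" --pt "0.7 -0.016 0.0155 0 0" --pt "0.7 -0.016 0.0155 0 0" --pt "0.7 -0.016 0.0155 0 0" --pt "0.7 0 0 0.01 0" --pt "0.7 0 0 0.01 1" --pt "0.7 0 0 0 1" --pt "0.7 0 0 0 1"

```text
t: 37.37
position: [464.2, 188.7, 188.1]
eef_rot: [180.0, -0.2, -138.3]
force: [-0.1, -0.8, 0.4]
grip_width: 59.7
```

```bash
python3 st.py 464.7 191.2
```

```text
t 37.37 P [464.2 188.7 188.1] rot [ 180.    -0.2 -138.3] j [-21.  15.  -5. 113.   2.  52. 105.] dq7 -11.3 F [-0.1 -0.8  0.4] T [-0.014 -0.027 -0.008] e7 0.2645 w 59.7 jaw 131.7
EST7 -0.0085 EEF -11.33
dx -2.0 dy 1.6
```

Call:
step_arm --pt "0.7 -0.002 0.0016 0.015 1" --pt "0.7 0 0 0.014 1" --pt "0.7 0 0 0 2" --pt "0.7 0 0 0 2"

```text
t: 37.7
position: [464.9, 191.0, 159.6]
eef_rot: [180.0, -0.1, -144.4]
force: [0.5, -0.0, -0.1]
grip_width: 59.9
```

```bash
python3 st.py 464.7 191.2
```

```text
t 37.7 P [464.9 191.  159.6] rot [ 1.800e+02 -1.000e-01 -1.444e+02] j [-22.  17.  -4. 114.   1.  49.  99.] dq7 -22.4 F [ 0.5 -0.  -0.1] T [ 0.021 -0.07   0.012] e7 0.5495 w 59.9 jaw 125.6
EST7 -0.0441 EEF -22.37
dx 0.1 dy 0.3
```

Call:
step_arm --pt "0.7 0 0 0 3"

```text
t: 37.78
position: [465.2, 191.1, 160.1]
eef_rot: [-180.0, -0.1, -147.4]
force: [-1.7, -0.9, -1.0]
grip_width: 59.6
```

```bash
python3 st.py 464.7 191.2
```

```text
t 37.78 P [465.2 191.1 160.1] rot [-1.800e+02 -1.000e-01 -1.474e+02] j [-23.  17.  -3. 114.   1.  49.  96.] dq7 -34.6 F [-1.7 -0.9 -1. ] T [-0.254  0.429  0.036] e7 0.9195 w 59.6 jaw 122.6
EST7 -0.1375 EEF -34.6
dx 0.4 dy 0.4
```

Call:
step_arm --pt "0.7 0.0003 0.0003 0.002 3" --pt "0.7 0 0 0 3"

```text
t: 37.95
position: [464.3, 191.3, 158.2]
eef_rot: [-180.0, -0.1, -153.4]
force: [-1.9, -1.3, -0.4]
grip_width: 59.8
```

```bash
python3 st.py 464.7 191.2
```

```text
t 37.95 P [464.3 191.3 158.2] rot [-1.800e+02 -1.000e-01 -1.534e+02] j [-24.  17.  -2. 114.   1.  49.  90.] dq7 -33.3 F [-1.9 -1.3 -0.4] T [-0.074  0.362  0.063] e7 0.6611 w 59.8 jaw 116.6
EST7 0.0914 EEF -33.3
dx -0.3 dy -0.3
```

Call:
step_arm --pt "0.7 0 0 0 3"

```text
t: 38.03
position: [464.2, 191.2, 158.2]
eef_rot: [-180.0, -0.1, -156.4]
force: [-2.7, 0.6, -0.2]
grip_width: 59.5
```

```bash
python3 st.py 464.7 191.2
```

```text
t 38.03 P [464.2 191.2 158.2] rot [-1.800e+02 -1.000e-01 -1.564e+02] j [-24.  17.  -1. 114.   1.  49.  88.] dq7 -33.3 F [-2.7  0.6 -0.2] T [-0.026  0.402  0.104] e7 0.657 w 59.5 jaw 113.6
EST7 0.0957 EEF -33.3
dx -0.4 dy -0.2
```

Call:
step_arm --pt "0.7 0 0 0 3"

```text
t: 38.12
position: [464.2, 191.3, 158.2]
eef_rot: [-180.0, -0.1, -159.4]
force: [-2.1, -0.3, 0.4]
grip_width: 59.9
```

```bash
python3 st.py 464.7 191.2
```

```text
t 38.12 P [464.2 191.3 158.2] rot [-1.800e+02 -1.000e-01 -1.594e+02] j [-25.  17.  -1. 114.   0.  49.  85.] dq7 -33.4 F [-2.1 -0.3  0.4] T [-0.052  0.392  0.121] e7 0.6436 w 59.9 jaw 110.6
EST7 0.1115 EEF -33.41
dx -0.4 dy -0.3
```

Call:
step_arm --pt "0.7 0 0 0 3"

```text
t: 38.2
position: [464.2, 191.2, 158.2]
eef_rot: [-180.0, -0.1, -162.4]
force: [-1.9, -0.1, -0.8]
grip_width: 59.7
```

```bash
python3 st.py 464.7 191.2
```

```text
t 38.2 P [464.2 191.2 158.2] rot [-1.800e+02 -1.000e-01 -1.624e+02] j [-25.  17.  -0. 114.   0.  49.  82.] dq7 -33.4 F [-1.9 -0.1 -0.8] T [-0.025  0.466  0.151] e7 0.6296 w 59.7 jaw 107.6
EST7 0.1252 EEF -33.4
dx -0.5 dy -0.2
```

Call:
step_arm --pt "0.7 0 0 0 3"

```text
t: 38.28
position: [464.1, 191.3, 158.2]
eef_rot: [-180.0, -0.1, -165.4]
force: [-2.8, -0.8, -0.6]
grip_width: 59.7
```

```bash
python3 st.py 464.7 191.2
```

```text
t 38.28 P [464.1 191.3 158.2] rot [-1.800e+02 -1.000e-01 -1.654e+02] j [-26.  17.   0. 114.  -0.  49.  79.] dq7 -33.4 F [-2.8 -0.8 -0.6] T [-0.01   0.385  0.157] e7 0.6156 w 59.7 jaw 104.6
EST7 0.14 EEF -33.43
dx -0.5 dy -0.2
```

Call:
step_arm --pt "0.7 0 0 0 3" --pt "0.7 0 0 0 3" --pt "0.7 0 0 0 3"

```text
t: 38.53
position: [464.0, 191.3, 158.1]
eef_rot: [-180.0, -0.1, -174.4]
force: [-2.5, 0.3, -0.6]
grip_width: 60.1
```

```bash
python3 st.py 464.7 191.2
```

```text
t 38.53 P [464.  191.3 158.1] rot [-1.800e+02 -1.000e-01 -1.744e+02] j [-27.  17.   2. 114.  -1.  49.  71.] dq7 -33.2 F [-2.5  0.3 -0.6] T [0.038 0.521 0.186] e7 0.5739 w 60.1 jaw 95.6
EST7 0.1771 EEF -33.23
dx -0.7 dy -0.2
```

Call:
step_arm --pt "0.7 0 0 0 3" --pt "0.7 0 0 0 3" --pt "0.7 0 0 0 3"

```text
t: 38.78
position: [463.9, 191.4, 158.1]
eef_rot: [-179.9, -0.1, 176.6]
force: [-1.7, -1.1, -0.5]
grip_width: 59.8
```

```bash
python3 st.py 464.7 191.2
```

```text
t 38.78 P [463.9 191.4 158.1] rot [-1.799e+02 -1.000e-01  1.766e+02] j [-28.  17.   3. 114.  -1.  49.  62.] dq7 -33.5 F [-1.7 -1.1 -0.5] T [0.051 0.498 0.264] e7 0.5317 w 59.8 jaw 86.6
EST7 0.2254 EEF -33.5
dx -0.8 dy -0.1
```

Call:
step_arm --pt "0.7 0 0 0 3" --pt "0.7 0 0 0 3"

```text
t: 38.95
position: [463.9, 191.4, 158.1]
eef_rot: [-179.9, -0.1, 170.6]
force: [-2.0, 0.2, -1.6]
grip_width: 59.7
```

```bash
python3 st.py 464.7 191.2
```

```text
t 38.95 P [463.9 191.4 158.1] rot [-1.799e+02 -1.000e-01  1.706e+02] j [-29.  17.   5. 114.  -2.  49.  57.] dq7 -33.3 F [-2.   0.2 -1.6] T [0.1   0.474 0.311] e7 0.5039 w 59.7 jaw 80.6
EST7 0.2494 EEF -33.34
dx -0.9 dy -0.1
```

Call:
step_arm --pt "0.7 0 0 0 3" --pt "0.7 0 0 0 3"

```text
t: 39.12
position: [463.8, 191.4, 158.0]
eef_rot: [-179.9, -0.1, 164.6]
force: [-2.4, 0.2, -2.1]
grip_width: 59.9
```

```bash
python3 st.py 464.7 191.2
```

```text
t 39.12 P [463.8 191.4 158. ] rot [-1.799e+02 -1.000e-01  1.646e+02] j [-30.  17.   6. 115.  -2.  49.  51.] dq7 -33.4 F [-2.4  0.2 -2.1] T [0.099 0.521 0.196] e7 0.4766 w 59.9 jaw 74.6
EST7 0.2792 EEF -33.44
dx -0.9 dy 0.0
```

Call:
step_arm --pt "0.7 0 0 0 3" --pt "0.7 0 0 0 3"

```text
t: 39.28
position: [463.8, 191.5, 158.0]
eef_rot: [-179.9, -0.1, 158.6]
force: [-3.2, 0.1, -2.2]
grip_width: 59.8
```

```bash
python3 st.py 464.7 191.2
```

```text
t 39.28 P [463.8 191.5 158. ] rot [-1.799e+02 -1.000e-01  1.586e+02] j [-31.  17.   7. 115.  -3.  49.  46.] dq7 -33.3 F [-3.2  0.1 -2.2] T [0.087 0.513 0.328] e7 0.4489 w 59.8 jaw 68.6
EST7 0.3038 EEF -33.3
dx -1.0 dy 0.1
```

Call:
step_arm --pt "0.7 0 0 0 3" --pt "0.7 0 0 0 3"

```text
t: 39.45
position: [463.7, 191.6, 158.0]
eef_rot: [-179.9, -0.1, 152.7]
force: [-3.3, 0.5, -1.2]
grip_width: 59.8
```

```bash
python3 st.py 464.7 191.2
```

```text
t 39.45 P [463.7 191.6 158. ] rot [-1.799e+02 -1.000e-01  1.527e+02] j [-32.  17.   8. 115.  -3.  49.  40.] dq7 -33.3 F [-3.3  0.5 -1.2] T [0.106 0.505 0.353] e7 0.4206 w 59.8 jaw 62.7
EST7 0.3312 EEF -33.27
dx -1.1 dy 0.1
```

Call:
step_arm --pt "0.7 0 0 0 3"

```text
t: 39.53
position: [463.7, 191.5, 158.0]
eef_rot: [-179.9, -0.1, 149.7]
force: [-1.7, -0.3, -1.8]
grip_width: 59.7
```

```bash
python3 st.py 464.7 191.2
```

```text
t 39.53 P [463.7 191.5 158. ] rot [-1.799e+02 -1.000e-01  1.497e+02] j [-33.  17.   8. 115.  -3.  49.  37.] dq7 -33.3 F [-1.7 -0.3 -1.8] T [0.129 0.514 0.334] e7 0.407 w 59.7 jaw 59.7
EST7 0.3448 EEF -33.27
dx -1.0 dy 0.2
```

Call:
step_arm --pt "0.7 0 0 0 3"

```text
t: 39.62
position: [463.7, 191.6, 158.0]
eef_rot: [-179.9, -0.1, 146.7]
force: [-2.4, -0.4, -1.7]
grip_width: 59.8
```

```bash
python3 st.py 464.7 191.2
```

```text
t 39.62 P [463.7 191.6 158. ] rot [-1.799e+02 -1.000e-01  1.467e+02] j [-33.  17.   9. 115.  -4.  49.  34.] dq7 -33.4 F [-2.4 -0.4 -1.7] T [0.147 0.489 0.403] e7 0.3936 w 59.8 jaw 56.7
EST7 0.3613 EEF -33.4
dx -1.1 dy 0.2
```

Call:
step_arm --pt "0.7 0 0 0 3"

```text
t: 39.7
position: [463.7, 191.6, 157.9]
eef_rot: [-179.9, -0.1, 143.7]
force: [-2.8, 1.7, -2.0]
grip_width: 59.8
```

```bash
python3 st.py 464.7 191.2
```

```text
t 39.7 P [463.7 191.6 157.9] rot [-1.799e+02 -1.000e-01  1.437e+02] j [-34.  17.   9. 115.  -4.  49.  32.] dq7 -33.3 F [-2.8  1.7 -2. ] T [0.19  0.505 0.412] e7 0.3797 w 59.8 jaw 53.7
EST7 0.3727 EEF -33.29
dx -1.1 dy 0.3
```

Call:
step_arm --pt "0.7 0 0 0 3"

```text
t: 39.78
position: [463.6, 191.7, 157.9]
eef_rot: [-179.9, -0.1, 140.7]
force: [-3.3, 1.2, -1.8]
grip_width: 59.5
```

```bash
python3 st.py 464.7 191.2
```

```text
t 39.78 P [463.6 191.7 157.9] rot [-1.799e+02 -1.000e-01  1.407e+02] j [-34.  17.  10. 115.  -4.  49.  29.] dq7 -33.3 F [-3.3  1.2 -1.8] T [0.157 0.487 0.392] e7 0.3657 w 59.5 jaw 50.7
EST7 0.3865 EEF -33.28
dx -1.1 dy 0.3
```

Call:
step_arm --pt "0.7 0 0 0 3"

```text
t: 39.87
position: [463.6, 191.7, 157.9]
eef_rot: [-179.9, -0.1, 137.7]
force: [-2.4, 0.5, -2.4]
grip_width: 59.4
```

```bash
python3 st.py 464.7 191.2
```

```text
t 39.87 P [463.6 191.7 157.9] rot [-1.799e+02 -1.000e-01  1.377e+02] j [-34.  17.  11. 115.  -4.  49.  26.] dq7 -33.2 F [-2.4  0.5 -2.4] T [0.165 0.489 0.402] e7 0.3518 w 59.4 jaw 47.7
EST7 0.3993 EEF -33.24
dx -1.1 dy 0.4
```

Call:
step_arm --pt "0.7 0 0 0 3"

```text
t: 39.95
position: [463.6, 191.7, 157.9]
eef_rot: [-179.9, -0.1, 134.7]
force: [-2.0, 1.1, -2.6]
grip_width: 59.7
```

```bash
python3 st.py 464.7 191.2
```

```text
t 39.95 P [463.6 191.7 157.9] rot [-1.799e+02 -1.000e-01  1.347e+02] j [-35.  17.  11. 115.  -4.  49.  23.] dq7 -33.3 F [-2.   1.1 -2.6] T [0.113 0.423 0.455] e7 0.338 w 59.7 jaw 44.7
EST7 0.4135 EEF -33.25
dx -1.1 dy 0.4
```

Call:
step_arm --pt "0.7 0 0 0 3"

```text
t: 40.03
position: [463.6, 191.7, 157.9]
eef_rot: [-179.9, -0.1, 131.7]
force: [-3.0, 1.0, -1.8]
grip_width: 60.2
```

```bash
python3 st.py 464.7 191.2
```

```text
t 40.03 P [463.6 191.7 157.9] rot [-1.799e+02 -1.000e-01  1.317e+02] j [-35.  17.  12. 115.  -5.  49.  20.] dq7 -33.2 F [-3.   1.  -1.8] T [0.239 0.478 0.424] e7 0.3239 w 60.2 jaw 41.7
EST7 0.4273 EEF -33.24
dx -1.1 dy 0.4
```

Call:
step_arm --pt "0.7 0 0 0 -5" --pt "0.7 0 0 0 -6" --pt "0.7 0 0 -0.01 0" --pt "0.7 0 0 -0.02 0" --pt "0.7 0 0 -0.02 0" --pt "0.7 0 0 0 0" --pt "0.7 0 0 0 7" --pt "0.7 0 0 0 7" --pt "0.7 0 0 0 7" --pt "0.7 0 0 0 7" --pt "0.7 0 0 0 7" --pt "0.7 0 0 0 7" --pt "0.7 0 0 0 7" --pt "0.7 0 0 0 7" --pt "0.7 0 0 0 7" --pt "0.7 0 0 0 7" --pt "0.7 0 0 0 6"

```text
t: 41.45
position: [465.1, 192.0, 208.8]
eef_rot: [180.0, -0.0, 66.3]
force: [-0.5, 0.1, 0.1]
grip_width: 59.8
```

```bash
python3 st.py 596.4 54.9;  python3 -c "
from h import *
p,d=snap('scene','scene6'); cv2.imwrite('pics/z6.png',cv2.resize(p[140:290,280:440],None,fx=4,fy=4,interpolation=cv2.INTER_CUBIC)[:,:,::-1])"
```

```text
t 41.45 P [465.1 192.  208.8] rot [180.   -0.   66.3] j [-44.  14.  21. 112.  -6.  55. -43.] dq7 -66.9 F [-0.5  0.1  0.1] T [-0.002  0.052  0.002] e7 1.3724 w 59.8 jaw 156.3
EST7 0.1406 EEF -66.95
dx -72.7 dy 175.4
```

View pics/z6.png

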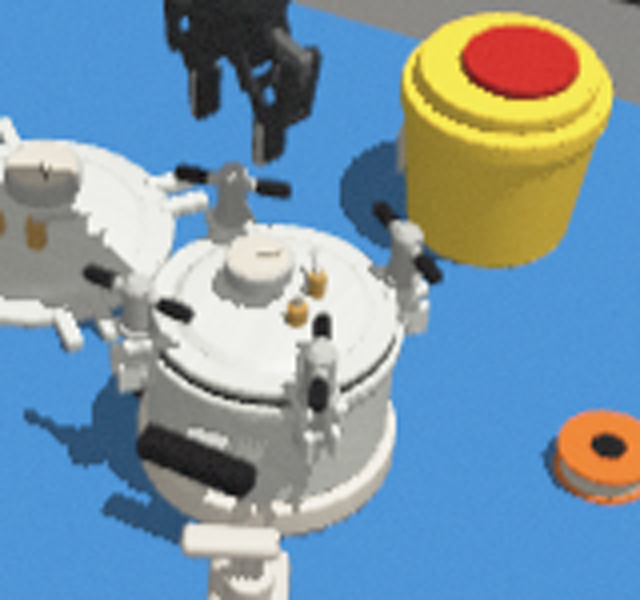

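Nuts 1, 2 and 3 have turned and nothing else has moved. Now nut 4.

Call:
step_arm --pt "0.7 -0.0091 0.0219 0 0" --pt "0.7 -0.0091 0.0219 0 0" --pt "0.7 -0.0091 0.0219 0 0" --pt "0.7 -0.0091 0.0219 0 0" --pt "0.7 -0.0091 0.0219 0 0" --pt "0.7 -0.0091 0.0219 0 0" --pt "0.7 -0.0091 0.0219 0 0" --pt "0.7 -0.0091 0.0219 0 0" --pt "0.7 0 0 0.01 0" --pt "0.7 0 0 0.01 1" --pt "0.7 0 0 0 1" --pt "0.7 0 0 0 1"

```text
t: 42.5
position: [595.8, 57.9, 187.1]
eef_rot: [-179.8, 0.1, 63.8]
force: [0.1, 1.1, -0.3]
grip_width: 59.6
```

```bash
python3 st.py 596.4 54.9
```

```text
t 42.5 P [595.8  57.9 187.1] rot [-1.798e+02  1.000e-01  6.380e+01] j [-27.  26.  25. 100. -13.  57. -24.] dq7 -10.7 F [ 0.1  1.1 -0.3] T [ 0.071  0.01  -0.035] e7 0.2715 w 59.6 jaw 153.8
EST7 -0.0306 EEF -10.66
dx -2.5 dy 1.9
```

Call:
step_arm --pt "0.7 -0.0025 0.0019 0.015 1" --pt "0.7 0 0 0.014 1" --pt "0.7 0 0 0 1" --pt "0.7 0 0 0 1"

```text
t: 42.83
position: [597.0, 54.9, 159.1]
eef_rot: [-179.9, 0.0, 59.9]
force: [-0.3, 0.3, 0.6]
grip_width: 60.0
```

```bash
python3 st.py 596.4 54.9
```

```text
t 42.83 P [597.   54.9 159.1] rot [-179.9    0.    59.9] j [-27.  28.  25. 101. -14.  54. -26.] dq7 -10.5 F [-0.3  0.3  0.6] T [0.019 0.03  0.004] e7 0.2679 w 60.0 jaw 149.9
EST7 -0.0299 EEF -10.53
dx -0.3 dy -0.5
```

Call:
step_arm --pt "0.7 -0.0003 -0.0004 0.001 3" --pt "0.7 0 0 0 3" --pt "0.7 0 0 0 3"

```text
t: 43.08
position: [596.9, 53.9, 159.2]
eef_rot: [-180.0, 0.0, 50.7]
force: [-2.4, -1.1, 0.3]
grip_width: 59.8
```

```bash
python3 st.py 596.4 54.9
```

```text
t 43.08 P [596.9  53.9 159.2] rot [-180.     0.    50.7] j [-28.  28.  27. 102. -15.  54. -34.] dq7 -31.4 F [-2.4 -1.1  0.3] T [-0.301  0.496  0.111] e7 0.6222 w 59.8 jaw 140.7
EST7 0.088 EEF -31.43
dx 0.5 dy -1.0
```

Call:
step_arm --pt "0.7 0 0 0 3"

```text
t: 43.17
position: [596.8, 53.9, 159.3]
eef_rot: [-180.0, 0.0, 47.7]
force: [-2.7, -0.3, -0.3]
grip_width: 59.8
```

```bash
python3 st.py 596.4 54.9
```

```text
t 43.17 P [596.8  53.9 159.3] rot [-180.     0.    47.7] j [-29.  28.  28. 102. -16.  54. -37.] dq7 -31.4 F [-2.7 -0.3 -0.3] T [-0.292  0.518  0.124] e7 0.606 w 59.8 jaw 137.7
EST7 0.1033 EEF -31.39
dx 0.5 dy -1.0
```

Call:
step_arm --pt "0.7 0 0 0 3" --pt "0.7 0 0 0 3"

```text
t: 43.33
position: [596.6, 53.8, 159.2]
eef_rot: [-180.0, 0.1, 41.7]
force: [-3.6, -1.5, -0.5]
grip_width: 59.9
```

```bash
python3 st.py 596.4 54.9
```

```text
t 43.33 P [596.6  53.8 159.2] rot [-1.80e+02  1.00e-01  4.17e+01] j [-30.  29.  29. 102. -17.  54. -42.] dq7 -31.3 F [-3.6 -1.5 -0.5] T [-0.304  0.596  0.146] e7 0.5747 w 59.9 jaw 131.7
EST7 0.1333 EEF -31.33
dx 0.5 dy -1.0
```

Call:
step_arm --pt "0.7 0 0 0 3" --pt "0.7 0 0 0 3"

```text
t: 43.5
position: [596.5, 53.8, 159.2]
eef_rot: [-179.9, 0.1, 35.8]
force: [-3.9, -1.6, -0.5]
grip_width: 59.5
```

```bash
python3 st.py 596.4 54.9
```

```text
t 43.5 P [596.5  53.8 159.2] rot [-1.799e+02  1.000e-01  3.580e+01] j [-31.  29.  31. 102. -18.  54. -47.] dq7 -31.3 F [-3.9 -1.6 -0.5] T [-0.304  0.667  0.203] e7 0.544 w 59.5 jaw 125.8
EST7 0.1626 EEF -31.27
dx 0.5 dy -0.9
```

Call:
step_arm --pt "0.7 0.0005 -0.001 0.001 3" --pt "0.7 0 0 0 3" --pt "0.7 0 0 0 3"

```text
t: 43.75
position: [596.3, 54.5, 158.4]
eef_rot: [-180.0, 0.1, 26.7]
force: [-4.5, -2.7, 2.4]
grip_width: 60.2
```

```bash
python3 st.py 596.4 54.9
```

```text
t 43.75 P [596.3  54.5 158.4] rot [-1.80e+02  1.00e-01  2.67e+01] j [-32.  29.  33. 102. -19.  55. -55.] dq7 -31.1 F [-4.5 -2.7  2.4] T [-0.398  0.857  0.279] e7 0.499 w 60.2 jaw 116.7
EST7 0.203 EEF -31.06
dx 0.2 dy -0.3
```

Call:
step_arm --pt "0.7 0 0 0 3" --pt "0.7 0 0 0 3" --pt "0.7 0 0 0 3"

```text
t: 44.0
position: [596.2, 54.5, 158.4]
eef_rot: [-180.0, 0.1, 17.7]
force: [-3.8, -3.6, 2.7]
grip_width: 60.1
```

```bash
python3 st.py 596.4 54.9
```

```text
t 44.0 P [596.2  54.5 158.4] rot [-1.80e+02  1.00e-01  1.77e+01] j [-34.  30.  35. 102. -20.  55. -63.] dq7 -31.0 F [-3.8 -3.6  2.7] T [-0.471  0.846  0.258] e7 0.4558 w 60.1 jaw 107.7
EST7 0.2451 EEF -31.01
dx 0.3 dy -0.3
```

Call:
step_arm --pt "0.7 0 0 0 3" --pt "0.7 0 0 0 3"

```text
t: 44.17
position: [596.1, 54.6, 158.3]
eef_rot: [-180.0, 0.1, 11.8]
force: [-4.7, -2.7, 3.1]
grip_width: 59.7
```

```bash
python3 st.py 596.4 54.9
```

```text
t 44.17 P [596.1  54.6 158.3] rot [-1.80e+02  1.00e-01  1.18e+01] j [-35.  30.  36. 102. -21.  55. -68.] dq7 -31.0 F [-4.7 -2.7  3.1] T [-0.444  0.87   0.324] e7 0.4265 w 59.7 jaw 101.8
EST7 0.2746 EEF -31.02
dx 0.3 dy -0.3
```

Call:
step_arm --pt "0.7 0 0 0 3" --pt "0.7 0 0 0 3"

```text
t: 44.33
position: [596.0, 54.6, 158.3]
eef_rot: [-180.0, 0.1, 5.8]
force: [-4.2, -3.2, 2.2]
grip_width: 59.9
```

```bash
python3 st.py 596.4 54.9
```

```text
t 44.33 P [596.   54.6 158.3] rot [-1.8e+02  1.0e-01  5.8e+00] j [-36.  31.  38. 102. -22.  55. -73.] dq7 -30.9 F [-4.2 -3.2  2.2] T [-0.481  0.907  0.307] e7 0.397 w 59.9 jaw 95.8
EST7 0.3009 EEF -30.88
dx 0.4 dy -0.3
```

Call:
step_arm --pt "0.7 0 0 0 3" --pt "0.7 0 0 0 3"

```text
t: 44.5
position: [596.0, 54.6, 158.3]
eef_rot: [180.0, 0.1, -0.2]
force: [-4.6, -2.1, 1.6]
grip_width: 59.9
```

```bash
python3 st.py 596.4 54.9
```

```text
t 44.5 P [596.   54.6 158.3] rot [ 1.8e+02  1.0e-01 -2.0e-01] j [-37.  31.  39. 102. -23.  56. -79.] dq7 -30.9 F [-4.6 -2.1  1.6] T [-0.41   0.987  0.335] e7 0.3672 w 59.9 jaw 89.8
EST7 0.3305 EEF -30.87
dx 0.4 dy -0.3
```

Call:
step_arm --pt "0.7 0 0 0 3" --pt "0.7 0 0 0 3"

```text
t: 44.67
position: [595.9, 54.7, 158.2]
eef_rot: [180.0, 0.1, -6.2]
force: [-5.7, -2.6, 2.0]
grip_width: 59.9
```

```bash
python3 st.py 596.4 54.9
```

```text
t 44.67 P [595.9  54.7 158.2] rot [ 1.8e+02  1.0e-01 -6.2e+00] j [-38.  31.  41. 102. -24.  56. -84.] dq7 -30.7 F [-5.7 -2.6  2. ] T [-0.464  1.023  0.379] e7 0.3376 w 59.9 jaw 83.8
EST7 0.3555 EEF -30.67
dx 0.5 dy -0.3
```

Call:
step_arm --pt "0.7 0 0 0 3"

```text
t: 44.75
position: [595.8, 54.7, 158.2]
eef_rot: [180.0, 0.1, -9.2]
force: [-5.5, -2.2, 1.7]
grip_width: 59.7
```

```bash
python3 st.py 596.4 54.9
```

```text
t 44.75 P [595.8  54.7 158.2] rot [ 1.8e+02  1.0e-01 -9.2e+00] j [-38.  32.  41. 102. -25.  56. -86.] dq7 -30.8 F [-5.5 -2.2  1.7] T [-0.418  0.99   0.39 ] e7 0.3229 w 59.7 jaw 80.8
EST7 0.3736 EEF -30.82
dx 0.5 dy -0.3
```

Call:
step_arm --pt "0.7 0 0 0 3"

```text
t: 44.83
position: [595.8, 54.7, 158.2]
eef_rot: [180.0, 0.1, -12.2]
force: [-5.3, -1.9, 1.9]
grip_width: 59.9
```

```bash
python3 st.py 596.4 54.9
```

```text
t 44.83 P [595.8  54.7 158.2] rot [ 1.80e+02  1.00e-01 -1.22e+01] j [-39.  32.  42. 102. -25.  56. -89.] dq7 -30.7 F [-5.3 -1.9  1.9] T [-0.402  1.034  0.396] e7 0.3083 w 59.9 jaw 77.8
EST7 0.3853 EEF -30.69
dx 0.5 dy -0.3
```

Call:
step_arm --pt "0.7 0 0 0 3"

```text
t: 44.92
position: [595.8, 54.8, 158.2]
eef_rot: [180.0, 0.1, -15.2]
force: [-5.3, -1.9, 2.0]
grip_width: 59.4
```

```bash
python3 st.py 596.4 54.9
```

```text
t 44.92 P [595.8  54.8 158.2] rot [ 1.80e+02  1.00e-01 -1.52e+01] j [-39.  32.  43. 102. -26.  56. -92.] dq7 -30.7 F [-5.3 -1.9  2. ] T [-0.445  1.021  0.394] e7 0.2937 w 59.4 jaw 74.8
EST7 0.3998 EEF -30.69
dx 0.5 dy -0.3
```

Call:
step_arm --pt "0.7 0 0 0 3"

```text
t: 45.0
position: [595.8, 54.8, 158.2]
eef_rot: [180.0, 0.2, -18.2]
force: [-4.5, -1.6, 2.2]
grip_width: 59.6
```

```bash
python3 st.py 596.4 54.9
```

```text
t 45.0 P [595.8  54.8 158.2] rot [180.    0.2 -18.2] j [-40.  32.  43. 102. -26.  56. -94.] dq7 -30.6 F [-4.5 -1.6  2.2] T [-0.431  1.044  0.41 ] e7 0.2791 w 59.6 jaw 71.8
EST7 0.4132 EEF -30.63
dx 0.6 dy -0.3
```

Call:
step_arm --pt "0.7 0 0 0 3"

```text
t: 45.08
position: [595.7, 54.8, 158.2]
eef_rot: [180.0, 0.2, -21.2]
force: [-5.3, -2.1, 2.2]
grip_width: 59.5
```

```bash
python3 st.py 596.4 54.9
```

```text
t 45.08 P [595.7  54.8 158.2] rot [180.    0.2 -21.2] j [-40.  33.  44. 102. -27.  57. -97.] dq7 -30.6 F [-5.3 -2.1  2.2] T [-0.459  1.069  0.477] e7 0.2641 w 59.5 jaw 68.8
EST7 0.428 EEF -30.62
dx 0.6 dy -0.3
```

Call:
step_arm --pt "0.7 0 0 0 2"

```text
t: 45.17
position: [595.8, 54.8, 158.1]
eef_rot: [179.9, 0.2, -23.2]
force: [-4.1, -1.4, 2.4]
grip_width: 59.9
```

```bash
python3 st.py 596.4 54.9
```

```text
t 45.17 P [595.8  54.8 158.1] rot [179.9   0.2 -23.2] j [-41.  33.  45. 102. -27.  57. -98.] dq7 -19.2 F [-4.1 -1.4  2.4] T [-0.448  0.991  0.454] e7 -0.1795 w 59.9 jaw 66.8
EST7 0.6144 EEF -19.25
dx 0.6 dy -0.3
```

All four nuts are at about 0.45 N·m. Backing off and rising clear.

Call:
step_arm --pt "0.7 0 0 0 -5" --pt "0.7 0 0 0 -6" --pt "0.7 0 0 0 -2" --pt "0.7 0 0 -0.01 0" --pt "0.7 0 0 -0.02 0" --pt "0.7 0 0 -0.025 0" --pt "0.7 0 0 -0.025 0" --pt "0.7 0 0 -0.025 0" --pt "0.7 0 0 -0.025 0" --pt "0.7 0.025 0 0 0" --pt "0.7 0.025 0 0 0" --pt "0.7 0.025 0 0 0" --pt "0.7 0 0 0 0" --pt "0.7 0 0 0 0" --pt "0.7 0 0 0 0"

```text
t: 46.42
position: [670.6, 41.8, 288.0]
eef_rot: [-180.0, 0.0, -10.2]
force: [-0.5, 0.6, 0.1]
grip_width: 59.4
```

```bash
python3 st.py; python3 -c "
from h import *
p,d=snap('scene','scene7')
q,e=snap('top','top7')
a=cv2.resize(p[140:290,270:450],None,fx=2.2,fy=2.2);b=cv2.resize(q[140:320,190:370],None,fx=2.2,fy=2.2)
im=np.zeros((400,800,3),np.uint8);im[:a.shape[0],:a.shape[1]]=a;im[:b.shape[0],400:400+b.shape[1]]=b
cv2.imwrite('pics/z7.png',im[:,:,::-1])
p0=np.load('pics/scene0.npz')['p'];df=np.abs(p.astype(int)-p0).max(2)
cv2.imwrite('pics/d7.png',(df>40).astype(np.uint8)*255)"
```

```text
t 46.42 P [670.6  41.8 288. ] rot [-180.     0.   -10.2] j [-35.  32.  44.  83. -23.  74. -89.] dq7 0.4 F [-0.5  0.6  0.1] T [-0.018  0.023  0.055] e7 -0.0158 w 59.4 jaw 79.8
EST7 0.0063 EEF 0.42
```

View pics/z7.png

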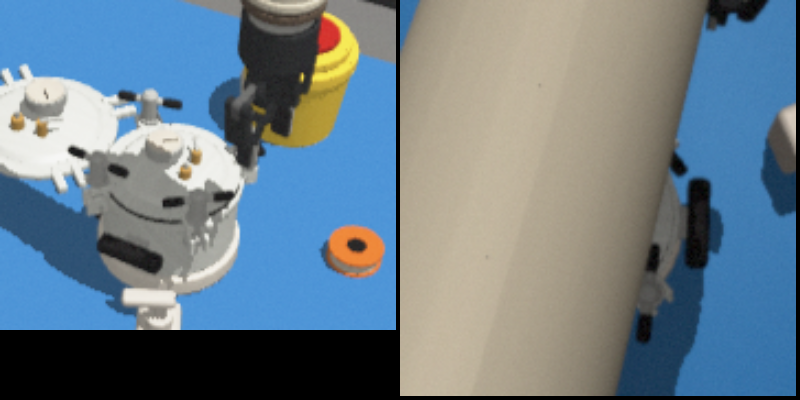

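View pics/d7.png

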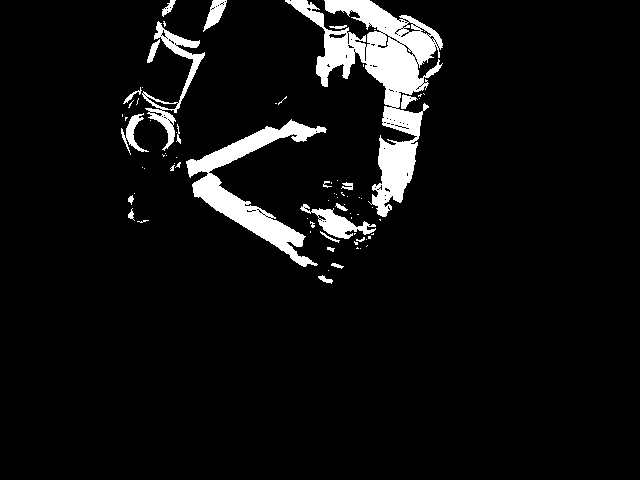

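The gripper is free of contact (about 0.8 N, TCP z 288). The difference picture shows changes only in the arm, its shadows and the nuts on the pot, and the bystanders are unmoved. Handing in.

```bash
python3 -c "
from h import *
print(job.job_done(), monitor.sense()['t'])"
```

```text
the job is handed in; nothing more can be done
the job is handed in; nothing more can be done
```

I drew the lid down in two rounds, crosswise in the order 1, 3, 2, 4 each time, and handed the job in at about 46.5 s of the 72 s. I turned each nut clockwise with the part-open fingers straddling its T-bar.

| Nut | Round 1 (N·m) | Round 2 (N·m) |
|---|---|---|
| 1 | 0.13–0.15 | 0.47 |
| 3 | 0.15 | 0.46 |
| 2 | 0.165 | 0.45 |
| 4 | 0.15 | 0.45 |

**Final check:** the gripper is clear of everything at z 288 mm with no contact force. The before-and-after picture shows changes only in the arm, its shadows and the nuts.

**Where the readings disagreed:**
- **Torque readings:** the wrist torque scatters by about ±0.03 N·m. The steadier joint-7 reading differed from it by about 0.01–0.05 N·m, more on nut 1, so I took the wrist trend as the truth.
- **Nuts 1 and 3 at the end:** tightening the second pair afterwards must have taken a little load off them, perhaps 0.04 N·m. I did not measure them again.

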